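Hang the draining plate on its twin pegs

TASK

Hang the metal draining plate up on the sloping wooden stand: first take the jigger that was left standing on the plate and stand it upright, wholly on the cork coaster, then hang the plate by its two holes on the stand's two pegs, fully home and flat against the face with its holes at the upper edge. Keep the jigger upright and do not knock or shift the other things.

Things in the scene. Friction and masses are not known exactly. Their poses are not given: they have to be found in the camera images.
- plate: flat metal draining plate, 120 mm (its x) by 180 mm (y) by 6 mm thick, about 0.3 kg, lying on the worktop at first. Origin: centre of its underside; z out of the top face, which bears a bow handle. Two through holes of 14 mm diameter near the +x edge, at x = 42, y = +-70 mm; +x points up the slope when it hangs.
- plate_handle (a point): centre of the straight bar of the plate's bow handle, over the plate's centre, 34 mm above the underside; bar along the plate's y, 72 mm long, 12 mm wide (x), 14 mm high (top at 41 mm), on two posts 10 mm wide at y = +-29 mm, so 48 mm of bar is clear between them, with 21 mm of air below it
- hole_left (a point): centre of the plate's left hole at the underside, at (42, 70, 0) mm in the plate's frame
- hole_right (a point): centre of the plate's right hole at the underside, at (42, -70, 0) mm in the plate's frame
- stand_face: face of the fixed dark wooden stand, 150 mm up the slope (x) by 200 mm wide (y). Origin: centre of the face surface, 66 mm above the worktop. z: outward normal, 35 deg (0.61 rad) off vertical, leaning to the robot's side; x: up the slope, away from the robot. Two pegs along z at x = 42, y = +-70 mm. When the plate hangs home its frame coincides with this one within the holes' 2.5 mm play
- peg_left (a point): foot of the left peg on the face, at (42, 70, 0) mm in the face's frame; both pegs are round steel, square to the face, 9 mm diameter, 36 mm long, the last 12 mm tapering to 4 mm
- peg_right (a point): foot of the right peg on the face, at (42, -70, 0) mm in the face's frame
- jigger: hourglass-shaped metal bar measure, 43 mm across at both rims, 78 mm tall, about 0.09 kg, narrow waist at mid height but solid to the touch as a 43 mm wide body; stands on the -y half of the plate at the start, its centre 57 to 74 mm from the plate's centre. Origin: centre of its underside, z up
- coaster_top (a point): centre of the top of the round cork coaster, 96 mm diameter, 6 mm thick, fixed on the worktop
- wine_bottle: bystander: wine bottle 74 mm diameter, 309 mm tall, standing in its wire holder behind the coaster; origin at its underside. Above it and along the whole back of the worktop hangs a fixed wall cabinet: front face at x = 0.64 m from the robot, lower edge 470 mm above the worktop; keep the arm and wrist clear of it
- wine_coaster: bystander: silver wire bottle holder, 127 mm diameter, looping handle 260 mm tall; origin at its underside
- salt_shaker: bystander: salt shaker, 44 mm diameter, 90 mm tall, in front of the coaster; origin at its underside
- bitters_1: bystander: small brown dropper bottle, 33 mm diameter, 102 mm tall, close beyond the plate's +x edge; origin at its underside
- cruet_2: bystander: stoppered cruet, 53 mm diameter, 162 mm tall, close behind the stand; origin at its underside
- cut_glass_3: bystander: clear cut glass, 65 mm diameter, 80 mm tall, at the far left; origin at its underside
- nutmeg_jar: bystander: spice jar, 44 mm diameter, 105 mm tall, at the far left; origin at its underside
Mind the look-alikes: they are no part of the job. What is shaped like the jigger but red is not meant.

How it is judged (in metres and radians):
On the way:
1. the jigger stands upright on the cork coaster, let go, with the plate still lying on the worktop (horizontal distance between jigger and coaster_top below 0.027 m and z of jigger in the frame of coaster_top between -0.004 and 0.004 m and angle between jigger's own z axis and vertical below 0.1 rad and linear speed of jigger below 0.02 m/s and contact force between the fingers and jigger below 0.1 N and height (world z) of plate below 0.02 m), for 0.2 s.
At the end, for the whole second after the job is handed in: the plate hangs on both pegs: each hole's centre (at the underside) within 8 mm of the foot of its own peg, the plate parallel to the face within 0.06 rad, at rest and released; the jigger stands upright (within 0.1 rad) at rest on the cork coaster, its centre within 27 mm of the coaster's centre (distance between hole_left and peg_left below 0.008 m and distance between hole_right and peg_right below 0.008 m and angle between the z axis of plate and the z axis of stand_face, either way round below 0.06 rad and linear speed of each of plate, jigger below 0.02 m/s and horizontal distance between jigger and coaster_top below 0.027 m and z of jigger in the frame of coaster_top between -0.004 and 0.004 m and angle between jigger's own z axis and vertical below 0.1 rad); the robot touches nothing.
It fails at once if the wine bottle, its holder or the salt shaker is shifted by more than 25 mm or tipped by more than 0.25 rad (distance of any of wine_bottle, wine_coaster, salt_shaker from where it was at the start of the episode above 0.025 m or angle between any of wine_bottle, wine_coaster, salt_shaker's own z axis and vertical above 0.25 rad).
It fails at once if the dropper bottle, cruet, cut glass or spice jar is shifted by more than 25 mm or tipped by more than 0.25 rad (distance of any of bitters_1, cruet_2, cut_glass_3, nutmeg_jar from where it was at the start of the episode above 0.025 m or angle between any of bitters_1, cruet_2, cut_glass_3, nutmeg_jar's own z axis and vertical above 0.25 rad).
It fails at once if the jigger is tipped by more than 0.6 rad (angle between jigger's own z axis and vertical above 0.6 rad).
It fails at once if the plate is taken up (raised by more than 25 mm) while the jigger is not on the coaster (height (world z) of plate above 0.025 m and not (horizontal distance between jigger and coaster_top below 0.032 m)).
It also fails if it takes over 59 s, if anything falls off the work surface, if the arm or the gripper's body presses on something with over 40 N, if the wrist force passes 120 N, or if a joint passes its speed limit or range.

ROBOT

A 7-joint arm with a two-finger parallel gripper is mounted at the origin on a cart in front of the work surface, level with it; the furniture and walls round the work are solid. World frame = base frame: x ahead of the robot, y to its left, z up, the work surface at z = 0. Lengths are in m, angles in degrees, forces in N, time in s.
With the tool pointing down it reaches from about 0.35 to 0.9 m from the base axis. Payload 8.1 kg.
Tool frame: the origin (TCP) lies at the very end of the fingers, on their centre line; the grasp point (between the pads) lies 19 mm behind it; z points along the fingers, x is the direction in which the jaws open and shut, and the axes are right-handed (so a half turn about z gives the same grasp; the last joint's range is limited). The gripper opens to 92 mm and grips with 3 to 60 N. Pads are 19 mm wide; open, the fingers measure 130 mm over their backs; the gripper's body (75 mm by 190 mm) begins 47 mm behind the grasp point.
Start: joints at [-78.129, 24.895, 1.432, 90.138, -0.665, 64.973, -4.303], TCP at [0.191, 0.595, 0.227] pointing down, gripper open.
Joint ranges: [-149.89, 149.89], [-25.12, 119.58], [-72.63, 75.52], [4.76, 147.25], [-75.54, 255.54], [6.69, 114.76], [-157.13, 157.13]. Speed limits (degrees/s): [127.2, 127.2, 172.46, 172.46, 180, 180, 180].

INTERFACE

Orientations are given as a 3x3 rotation matrix whose columns are the frame's x, y, z axes.
In Python, from rig import arm gives the robot as it stands.
- The arm moves only by the shell command python3 -m creep 'ROWS' [OPENING] [FORCE]. ROWS is JSON, one flat list of numbers, 4 for each row, row after row: the shift along the tool's x, y, z in mm, then the turn about the tool's z in rad. A call has 1 to 12 rows; each row shifts and turns the commanded pose from where the row before left it, along the tool's axes as they then stand; what a row does not reach is not made up. A row lasts 1/12 s, in which the tool goes at most 41.7 mm and 7.16 degrees, less where a joint would pass 70% of its speed; a pose out of reach is approached as far as the arm can. A call is refused whole if a number of a shift passes 41.7 or a number of a turn 0.125, either way. A call with a gripper value outside its range is refused whole. OPENING is the opening, from -1 (shut) to 1 (fully open), so that 0 is half open, set as the call begins (- or left out, the last holds). The fingers move at their own pace and stop on an object; FORCE is the grip in N (left out, the last holds). Time passes only in rows, so rows that do not move let the fingers close. It gives the time, the measured TCP pose, the force and the opening at its end, in the units of the state.
- arm.get_state(): the state, without advancing time (a new reading comes with each control period).
- arm.snapshot(name): name is "scene" or "top" or "wrist"; returns a dict with "color" (384x512x3 uint8, blue, green, red), "K" (3x3 intrinsics, pixels), "rvec" (rotation vector, rad) and "tvec" (3), from world to camera coordinates, as OpenCV has them. Camera axes: x right, y down, z forward; pixel columns grow to the right and rows downward; lengths in m; the calibration is good to about 2 mm. A picture is of the moment at which its call begins. There is no depth.
- arm.close_job(): hands the job in, once; it reports no verdict.
The state is a dict: "time": time; "qpos": joint angles; "qvel": joint speeds; "effort": joint torques, N m; "tool_pos": TCP position; "tcp_rot": TCP orientation; "ft_force": force on the tool from outside, world axes, zero at the start; "torque": the same for the moment, N m; "opening": opening from 0.0 (shut) to 1.0 (fully open).
Only numpy, scipy, OpenCV 4.12 (cv2) and the standard library are available. Lean on these libraries where they do the work, as an engineer would, in place of code of your own. Each camera call takes 0.05 s, during which the arm holds its last target.

## Working session

There is one attempt and no reset: what is moved stays moved. The work goes in short steps, Python scripts to look and compute and a shell command to move; the robot and the scene stay as the last step left them, time stands still between calls to the robot, and variables do not carry over. Pictures are saved under pics/ and viewed, and the job is handed in when it is done.

```bash
ls; mkdir -p pics
python3 - <<'E'
from rig import arm
import cv2,numpy as np,json
s=arm.get_state();print({k:np.round(v,3).tolist() for k,v in s.items()})
for n in("scene","top","wrist"):
    d=arm.snapshot(n);cv2.imwrite(f'pics/{n}0.png',d['color'])
    np.savez(f'{n}0.npz',**d)
    R=cv2.Rodrigues(np.array(d['rvec']))[0];print(n,np.round(-R.T@np.array(d['tvec']).ravel(),3),np.round(R,2).tolist(),np.round(d['K'],1).tolist())
E
```

```text
pics
{'time': 0.0, 'qpos': [-78.128, 24.936, 1.43, 90.188, -0.66, 64.973, -4.303], 'qvel': [-0.008, -0.062, -0.066, 0.034, 0.017, 0.001, 0.028], 'effort': [-0.0, -66.786, 0.985, -31.447, -0.06, 0.043, 0.0], 'tool_pos': [0.19, 0.595, 0.226], 'tcp_rot': [[0.305, 0.952, -0.0], [0.952, -0.305, -0.002], [-0.002, 0.0, -1.0]], 'ft_force': [-0.218, 0.544, -0.578], 'torque': [-0.045, -0.006, -0.007], 'opening': 1.001}
scene [-0.354 -0.451  1.02 ] [[0.51, -0.86, 0.02], [-0.56, -0.35, -0.75], [0.66, 0.37, -0.66]] [[453.9, 0.0, 255.1], [0.0, 453.9, 188.7], [0.0, 0.0, 1.0]]
top [0.454 0.059 1.246] [[0.03, -1.0, -0.01], [-1.0, -0.02, -0.07], [0.07, 0.01, -1.0]] [[368.0, 0.0, 256.7], [0.0, 368.0, 190.4], [0.0, 0.0, 1.0]]
wrist [0.111 0.621 0.384] [[0.31, 0.95, -0.0], [0.91, -0.29, 0.3], [0.29, -0.09, -0.95]] [[330.9, 0.0, 255.3], [0.0, 330.9, 191.9], [0.0, 0.0, 1.0]]
```

View pics/scene0.png

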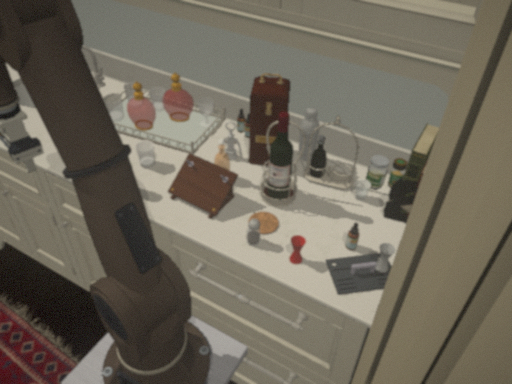

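View pics/top0.png

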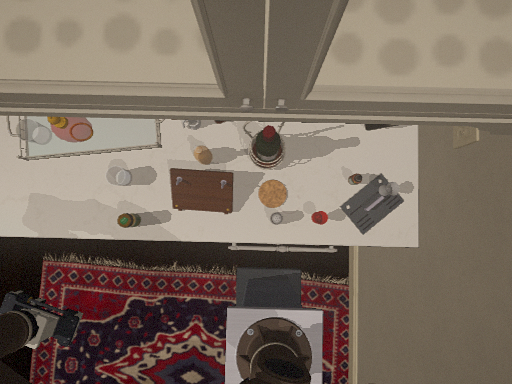

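View pics/wrist0.png

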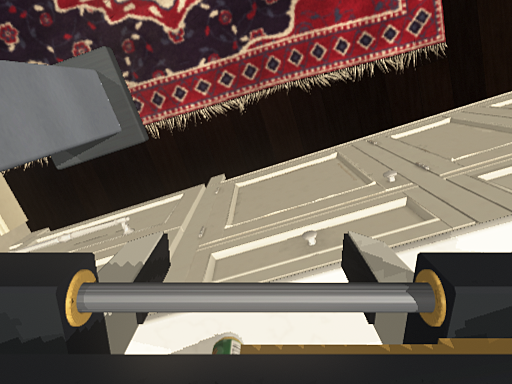

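The top view shows the plate near (372,204), a silver jigger on it near (386,188), a red look-alike at (319,217), the salt shaker at (277,218), the coaster at (273,193) and the stand at (202,190).

```bash
cat > h.py <<'E'
import cv2,numpy as np
def load(f): return dict(np.load(f))
def ray(d,u,v,z):
    R=cv2.Rodrigues(d['rvec'])[0];t=d['tvec'].ravel();c=-R.T@t
    w=R.T@np.linalg.inv(d['K'])@np.array([u,v,1.]);return c+w*(z-c[2])/w[2]
def proj(d,p):
    return cv2.projectPoints(np.array(p,float).reshape(-1,3),d['rvec'],d['tvec'],d['K'],None)[0].reshape(-1,2)
def crop(d,x0,y0,x1,y1,k,f):
    cv2.imwrite(f,cv2.resize(d['color'][y0:y1,x0:x1],None,fx=k,fy=k,interpolation=cv2.INTER_CUBIC))
E
python3 - <<'E'
from h import *
d=load('top0.npz')
crop(d,330,160,420,240,8,'pics/c1.png'); crop(d,160,140,300,240,5,'pics/c2.png')
d=load('scene0.npz')
crop(d,230,200,400,300,4,'pics/c3.png'); crop(d,150,130,310,250,5,'pics/c4.png')
E
```

```text
(no output)
```

View pics/c1.png

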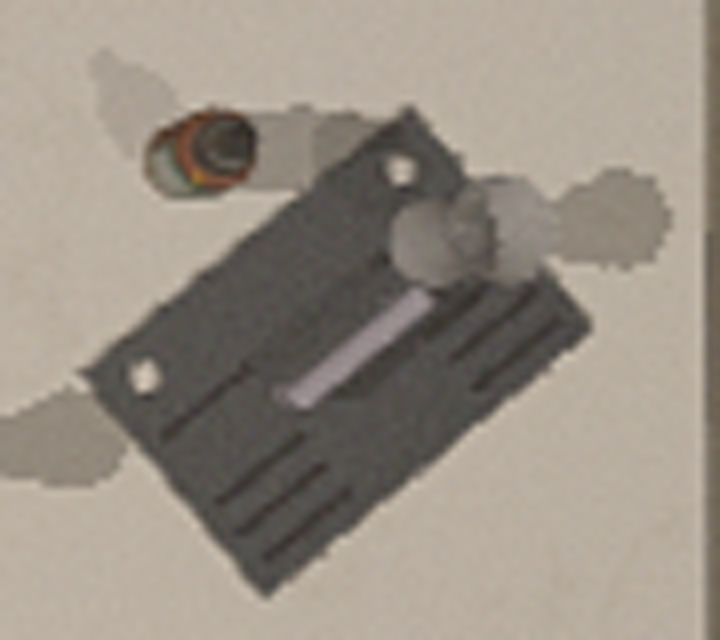

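View pics/c2.png

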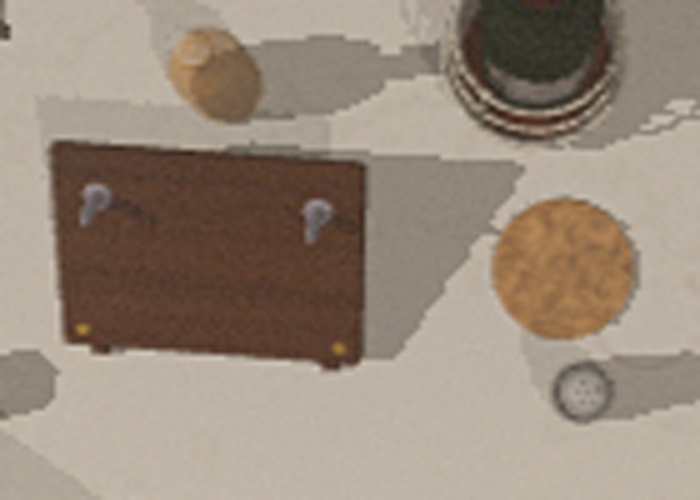

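View pics/c3.png

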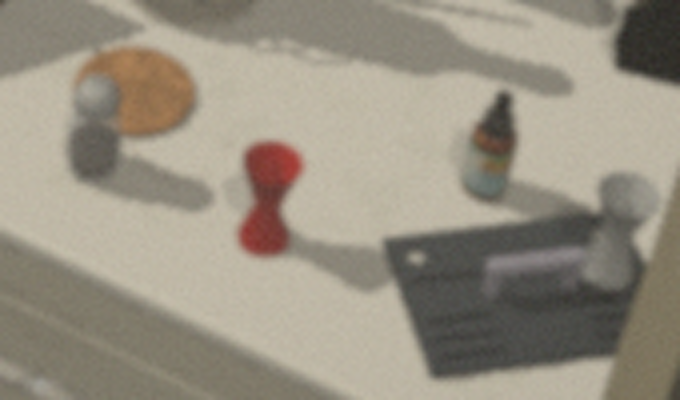

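View pics/c4.png

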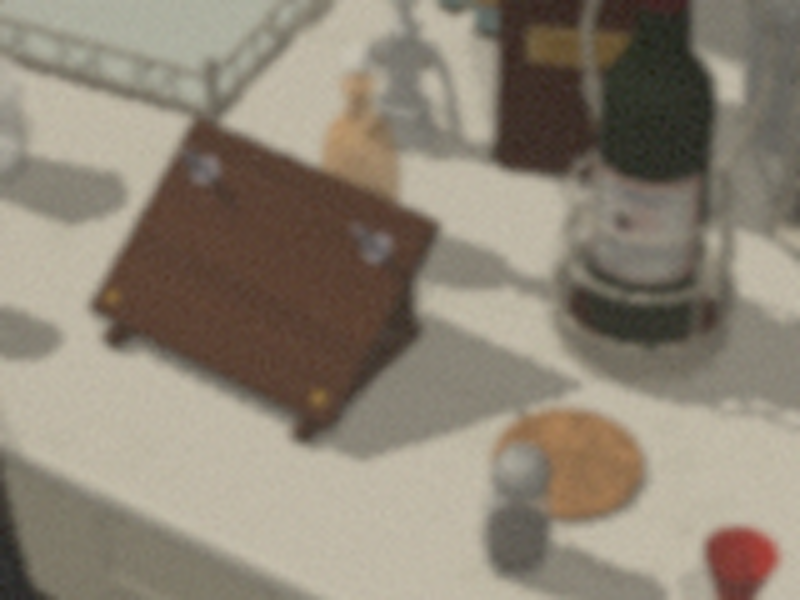

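```bash
cat > m.py <<'E'
from h import *
from scipy.optimize import least_squares
T=load('top0.npz');S=load('scene0.npz')
def px(u,v,x0,y0,k): return np.array([x0+(u+.5)/k-.5,y0+(v+.5)/k-.5])
# plate (top)
P=[((60,-90,6),(408,110)),((-60,-90,6),(590,325)),((-60,90,6),(265,595)),((60,90,6),(85,375)),((42,-70,3),(402,170)),((42,70,3),(145,376)),((0,36,41),(295,398)),((0,-36,41),(425,298))]
def Rz(a): c,s=np.cos(a),np.sin(a);return np.array([[c,-s,0],[s,c,0],[0,0,1]])
L=np.array([p[0] for p in P])/1e3;I=np.array([px(*p[1],330,160,8) for p in P])
f=lambda q:(proj(T,L@Rz(q[2]).T+[q[0],q[1],0])-I).ravel()
for a0 in(0.7,):
    r=least_squares(f,[.45,-.3,a0]);print('plate',r.x,np.degrees(r.x[2]),r.cost,np.round(r.fun,1))
print('jig base',ray(T,*px(440,240,330,160,8),.006),'top',ray(T,*px(515,228,330,160,8),.084))
print('coaster',ray(T,*px(563,268,160,140,5),.006),'scene',ray(S,*px(135,90,230,200,4),.006))
print('salt top',ray(T,*px(583,392,160,140,5),.085),'red top',ray(T,*[319,217],.08),'bitters top', ray(T,*px(225,145,330,160,8),.1))
print('bottle top',ray(T,269,132,.309),'cruet top',ray(T,*px(193,50,160,140,5),.16))
t=np.radians(35)
Rf=lambda a:Rz(a)@np.array([[np.cos(t),0,-np.sin(t)],[0,1,0],[np.sin(t),0,np.cos(t)]])
Q=[((75,100,0),(52,143)),((75,-100,0),(365,160)),((-75,-100,0),(358,362)),((-75,100,0),(66,343)),((42,70,36),(96,195)),((42,-70,36),(318,210))]
Q2=[((75,100,0),(197,118)),((75,-100,0),(438,226)),((-75,-100,0),(325,422)),((-75,100,0),(93,305)),]
L2=np.array([p[0] for p in Q])/1e3;I2=np.array([px(*p[1],160,140,5) for p in Q])
L3=np.array([p[0] for p in Q2])/1e3;I3=np.array([px(*p[1],150,130,5) for p in Q2])
def g(q):
    M=lambda L:L@Rf(q[2]).T+[q[0],q[1],.066]
    return np.r_[(proj(T,M(L2))-I2).ravel(),(proj(S,M(L3))-I3).ravel()]
r2=least_squares(g,[.5,.2,0]);print('stand',r2.x,np.degrees(r2.x[2]),r2.cost,np.round(r2.fun,1))
E
python3 m.py
```

```text
plate [ 0.50725202 -0.31649454  0.70218647] 40.232321330761344 1.356580727204052 [ 0.1 -0.5  0.5  0.3 -0.1  0.3 -0.6 -0.2 -0.5 -0.  -0.3  0.1  0.   0.6
  0.7 -0.7]
jig base [ 0.55489891 -0.35952697  0.006     ] top [ 0.55406028 -0.36272856  0.084     ]
coaster [0.53314359 0.01849547 0.006     ] scene [0.53187732 0.01437235 0.006     ]
salt top [0.45031483 0.0067064  0.085     ] red top [ 0.45690143 -0.12842548  0.08      ] bitters top [ 0.58237359 -0.24413399  0.1       ]
bottle top [0.6718806  0.04010942 0.309     ] cruet top [0.64821739 0.24721702 0.16      ]
stand [ 0.53531072  0.24626452 -0.05119974] -2.9335290236937435 27.81420066097534 [-0.3 -1.6  1.  -0.2  1.3 -0.8 -0.2 -1.6 -1.7  3.6 -0.8  4.   0.5 -2.3
  1.3 -2.2  1.4  0.3 -0.7 -0.5]
```

```bash
sed -i 's/((42,70,36),(96,195)),((42,-70,36),(318,210))/((42,70,0),(97,192)),((42,-70,0),(319,208)),((42,70,36),(89,221)),((42,-70,36),(311,239))/' m.py; python3 m.py|tail -3
python3 - <<'E'
from h import *
from rig import arm
crop(load('top0.npz'),170,165,240,215,11,'pics/c5.png')
E
```

```text
bottle top [0.6718806  0.04010942 0.309     ] cruet top [0.64821739 0.24721702 0.16      ]
stand [ 0.53107656  0.24690314 -0.05061373] -2.8999533180821717 7.369897005052928 [-0.6 -0.3  0.8  1.1  1.   0.5 -0.4 -0.3  0.6 -0.1  0.2  0.  -0.5 -0.3
  0.4 -0.4 -0.4 -1.7  0.4 -1.6  0.5  1.1 -1.7  0.2]
```

View pics/c5.png

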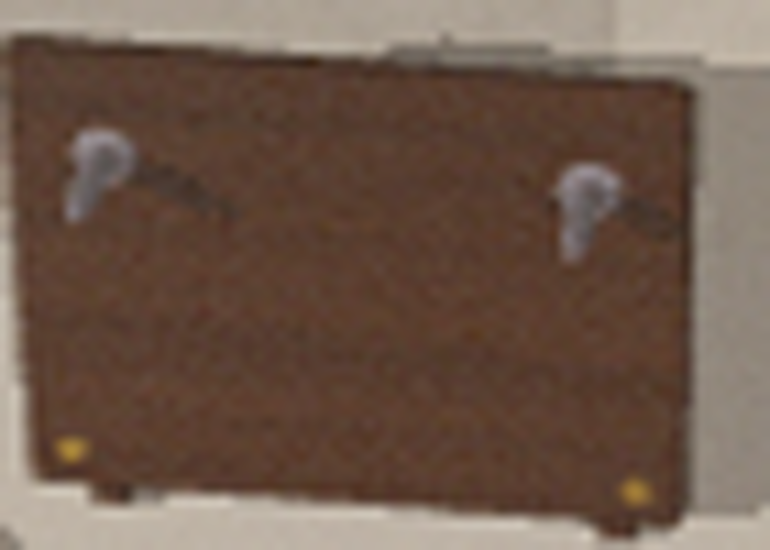

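```bash
cat > go.py <<'E'
# go.py x y z azimuth_deg : remaining shift in tool axes (mm) and turn (rad)
import sys,numpy as np
from rig import arm
s=arm.get_state();p=np.array(s['tool_pos']);R=np.array(s['tcp_rot'])
x,y,z,a=map(float,sys.argv[1:5])
d=R.T@(np.array([x,y,z])-p)*1e3
az=np.degrees(np.arctan2(R[1,0],R[0,0]));t=-(((a-az)+180)%360-180)
print('t',round(s['time'],2),'pos',p.round(4),'az',round(az,2),'tilt',R[:,2].round(3),'open',round(s['opening'],3),'F',np.round(s['ft_force'],1),'q',np.round(s['qpos'],0))
print('first shift then turn:',d.round(1),'turn',round(np.radians(t),3))
az2=np.radians(a);R2=np.array([[np.cos(az2),np.sin(az2)],[np.sin(az2),-np.cos(az2)]])
print('shift after turning:',(R2.T@(np.array([x,y])-p[:2])*1e3).round(1))
E
python3 -m creep '[-31,25,0,0,-31,25,0,0,-31,25,0,0,-31,25,0,0,-31,25,0,0,-31,25,0,0,-31,25,0,0,-31,25,0,0,-31,25,0,0,-31,25,0,0,-31,25,0,0,-31,25,0,0]' 1 20; python3 go.py .555 -.361 .2 40.2
```

```text
time: 1.15
tool_pos: [0.363, 0.1475, 0.2268]
tcp_rot: [[0.305, 0.952, 0.0], [0.952, -0.305, 0.001], [0.001, 0.0, -1.0]]
ft_force: [1.2, 0.4, 0.1]
opening: 0.998
t 1.15 pos [0.363  0.1475 0.2268] az 72.25 tilt [ 0.     0.001 -1.   ] open 0.998 F [1.2 0.4 0.1] q [-46.   2.  16. 121.  -1.  57.  43.]
first shift then turn: [-425.8  337.9   26.6] turn 0.559
shift after turning: [-181.6  512.4]
```

```bash
python3 -m creep '[-31,25,0,0,-31,25,0,0,-31,25,0,0,-31,25,0,0,-31,25,0,0,-31,25,0,0,-31,25,0,0,-31,25,0,0,-31,25,0,0,-31,25,0,0,-31,25,0,0,0,0,0,0]'; python3 go.py .555 -.361 .2 40.2
```

```text
time: 2.15
tool_pos: [0.5211, -0.2674, 0.2266]
tcp_rot: [[0.312, 0.95, 0.0], [0.95, -0.312, -0.005], [-0.005, 0.002, -1.0]]
ft_force: [-0.8, -0.3, 0.5]
opening: 1.0
t 2.15 pos [ 0.5211 -0.2674  0.2266] az 71.84 tilt [ 0.    -0.005 -1.   ] open 1.0 F [-0.8 -0.3  0.5] q [ -3.  23.  36.  98. -15.  63. 108.]
first shift then turn: [-78.2  61.4  27.1] turn 0.552
shift after turning: [-34.5  93.4]
```

```bash
python3 -m creep '[0,0,0,0.112,0,0,0,0.112,0,0,0,0.112,0,0,0,0.112,0,0,0,0.112,-8,23,0,0,-8,23,0,0,-9,23,0,0,-9,23,0,0,0,0,0,0]'; python3 go.py .555 -.361 .2 40.2
python3 - <<'E'
from h import *
from rig import arm
d=arm.snapshot('wrist');np.savez('w1.npz',**d);cv2.imwrite('pics/w1.png',d['color'])
E
```

```text
time: 2.98
tool_pos: [0.5537, -0.3559, 0.2264]
tcp_rot: [[0.767, 0.642, -0.001], [0.642, -0.767, -0.003], [-0.003, 0.002, -1.0]]
ft_force: [0.2, 0.3, -0.5]
opening: 0.999
t 2.98 pos [ 0.5537 -0.3559  0.2264] az 39.96 tilt [-0.001 -0.003 -1.   ] open 0.999 F [ 0.2  0.3 -0.5] q [  2.  32.  42.  87. -22.  69.  88.]
first shift then turn: [-2.2  4.7 26.4] turn -0.004
shift after turning: [-2.3  4.7]
```

View pics/w1.png

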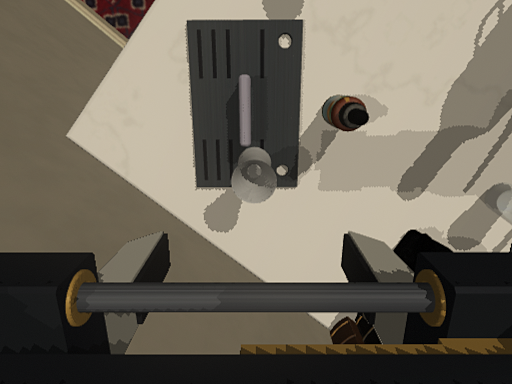

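Run:
```python
from h import *
d=load('w1.npz');crop(d,180,10,320,215,4,'pics/c6.png')
print(proj(d,[.555,-.361,.084]),proj(d,[.555,-.361,.006]))
a=np.radians(40.23);c,s=np.cos(a),np.sin(a);R=np.array([[c,-s,0],[s,c,0],[0,0,1]])
L=np.array([(60,-90,6),(-60,-90,6),(-60,90,6),(60,90,6),(42,-70,6),(42,70,6),(0,36,41),(0,-36,41)])/1e3
print(proj(d,L@R.T+[.5073,-.3165,0]).round(1).tolist())
```

```text
[[253.3980975  184.36338614]] [[253.92101689 165.42573694]]
[[297.9, 185.9], [197.4, 186.3], [187.1, 18.6], [303.9, 17.9], [283.2, 169.6], [285.9, 39.3], [245.2, 72.9], [246.2, 146.2]]
```

View pics/c6.png

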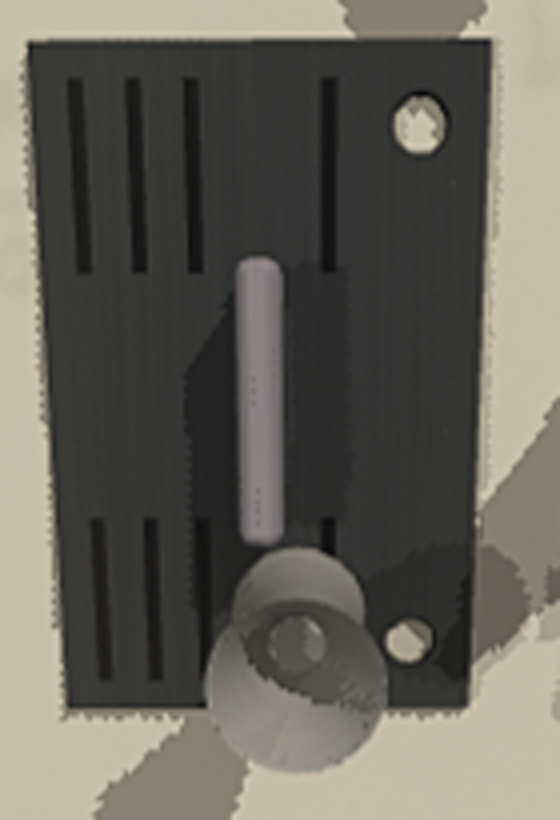

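```bash
python3 - <<'E'
from h import *
from scipy.optimize import least_squares
d=load('w1.npz')
print(ray(d,253.9,180.4,.084),ray(d,254.4,163.1,.006))
px=lambda u,v:(180+(u+.5)/4-.5,10+(v+.5)/4-.5)
I=np.array([px(*q) for q in[(467,705),(68,706),(28,40),(492,40),(409,641),(420,124),(259,256),(262,544)]])
L=np.array([(60,-90,6),(-60,-90,6),(-60,90,6),(60,90,6),(42,-70,6),(42,70,6),(0,36,41),(0,-36,41)])/1e3
def f(q):
    c,s=np.cos(q[2]),np.sin(q[2]);R=np.array([[c,-s,0],[s,c,0],[0,0,1]]);return (proj(d,L@R.T+[q[0],q[1],0])-I).ravel()
r=least_squares(f,[.507,-.316,.7]);print(r.x,np.degrees(r.x[2]),r.fun.round(1))
E
python3 go.py .554 -.358 .045 40.2
```

```text
[ 0.55286886 -0.3577074   0.084     ] [ 0.55364661 -0.35850689  0.006     ]
[ 0.50679002 -0.31770016  0.69913701] 40.057600018739805 [ 0.3  0.6 -0.4  0.5 -0.4 -0.5  0.4 -0.9  0.1  0.4  0.4 -0.5 -0.3 -0.1
 -0.2  1.1]
t 3.03 pos [ 0.5535 -0.3538  0.2262] az 39.99 tilt [-0.001 -0.001 -1.   ] open 0.998 F [ 0.1  0.4 -0.1] q [  2.  32.  42.  88. -22.  69.  88.]
first shift then turn: [ -2.    3.5 181.2] turn -0.004
shift after turning: [-2.3  3.5]
```

```bash
python3 -m creep '[0,0,20,0,0,0,28,0,0,0,30,0,0,0,28,0,0,0,20,0,0,0,0,0,0,0,0,0]'; python3 go.py .5535 -.3583 .045 40.1
```

```text
time: 3.62
tool_pos: [0.5536, -0.35, 0.1002]
tcp_rot: [[0.764, 0.645, -0.002], [0.645, -0.764, 0.001], [-0.001, -0.002, -1.0]]
ft_force: [-0.3, -1.3, 0.1]
opening: 1.0
t 3.62 pos [ 0.5536 -0.35    0.1002] az 40.2 tilt [-0.002  0.001 -1.   ] open 1.0 F [-0.3 -1.3  0.1] q [  4.  39.  38.  95. -28.  56.  92.]
first shift then turn: [-5.4  6.4 55.2] turn 0.002
shift after turning: [-5.4  6.2]
```

```bash
python3 -m creep '[-5.4,6.4,0,0,0,0,20,0,0,0,20,0,0,0,15,0,0,0,0,0,0,0,0,0]'; python3 go.py .5535 -.3583 .045 40.1
```

```text
time: 4.12
tool_pos: [0.5545, -0.3606, 0.047]
tcp_rot: [[0.764, 0.645, 0.001], [0.645, -0.764, -0.001], [0.0, 0.001, -1.0]]
ft_force: [-0.1, -0.2, -0.4]
opening: 1.003
t 4.12 pos [ 0.5545 -0.3606  0.047 ] az 40.15 tilt [ 0.001 -0.001 -1.   ] open 1.003 F [-0.1 -0.2 -0.4] q [  7.  43.  35.  97. -30.  50.  94.]
first shift then turn: [ 0.7 -2.4  2. ] turn 0.001
shift after turning: [ 0.7 -2.4]
```

```bash
python3 -m creep '[0.7,-2,2,0,0,0,0,0,0,0,0,0,0,0,0,0,0,0,0,0,0,0,0,0,0,0,0,0,0,0,0,0]' -1 15; python3 go.py .5535 -.3583 .045 40.1
```

```text
time: 4.78
tool_pos: [0.5533, -0.3578, 0.0437]
tcp_rot: [[0.764, 0.645, -0.0], [0.645, -0.764, 0.0], [-0.0, -0.0, -1.0]]
ft_force: [0.0, 0.7, 0.9]
opening: 0.469
t 4.78 pos [ 0.5533 -0.3578  0.0437] az 40.16 tilt [-0.  0. -1.] open 0.469 F [0.  0.7 0.9] q [  6.  43.  35.  97. -30.  50.  94.]
first shift then turn: [-0.2  0.5 -1.3] turn 0.001
shift after turning: [-0.2  0.5]
```

```bash
python3 -m creep '[0,0,-10,0,0,0,-20,0,0,0,-25,0,0,0,-25,0,0,0,-25,0,0,0,-20,0,0,0,-10,0,0,0,0,0,0,0,0,0]'; python3 go.py .5327 .0165 .18 90
```

```text
time: 5.53
tool_pos: [0.5533, -0.3575, 0.1786]
tcp_rot: [[0.764, 0.645, 0.0], [0.645, -0.764, 0.0], [0.0, -0.0, -1.0]]
ft_force: [-0.4, 0.3, -1.5]
opening: 0.459
t 5.53 pos [ 0.5533 -0.3575  0.1786] az 40.17 tilt [ 0.  0. -1.] open 0.459 F [-0.4  0.3 -1.5] q [  3.  35.  40.  91. -24.  64.  90.]
first shift then turn: [ 225.5 -299.1   -1.4] turn -0.87
shift after turning: [374.  -20.6]
```

Run:
```python
from h import *
from rig import arm
d=arm.snapshot('wrist');cv2.imwrite('pics/w2.png',d['color'][100:]);np.savez('w2.npz',**d)
```

```text
(no output)
```

View pics/w2.png

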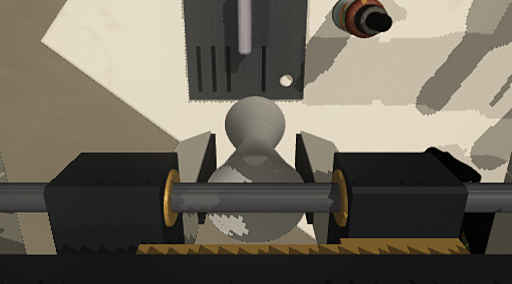

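```bash
python3 -m creep '[0,0,0,-0.08,0,0,0,-0.12,0,0,0,-0.12,0,0,0,-0.12,0,0,0,-0.12,0,0,0,-0.12,0,0,0,-0.12,0,0,0,-0.07,15,0,0,0,25,-1,0,0,32,-2,0,0,32,-2,0,0]'; python3 go.py .5327 .0165 .18 90
```

```text
time: 6.58
tool_pos: [0.5472, -0.2521, 0.177]
tcp_rot: [[0.003, 1.0, -0.002], [1.0, -0.003, 0.001], [0.001, -0.002, -1.0]]
ft_force: [0.3, -0.1, -1.5]
opening: 0.46
t 6.58 pos [ 0.5472 -0.2521  0.177 ] az 89.86 tilt [-0.002  0.001 -1.   ] open 0.46 F [ 0.3 -0.1 -1.5] q [  1.  27.  27.  99. -14.  58. 123.]
first shift then turn: [268.6 -15.2  -2.7] turn -0.003
shift after turning: [268.6 -14.5]
```

```bash
python3 -m creep '[32,-2,0,0,32,-2,0,0,32,-2,0,0,32,-2,0,0,32,-2,0,0,32,-2,0,0,28,-1,0,0,20,0,0,0,12,0,0,0,5,0,0,0,0,0,0,0,0,0,0,0]'; python3 go.py .5327 .0165 .0445 90
python3 - <<'E'
from h import *
from rig import arm
for n in('wrist','top'):
    d=arm.snapshot(n);cv2.imwrite(f'pics/{n}3.png',d['color']);np.savez(f'{n}3.npz',**d)
E
```

```text
time: 7.58
tool_pos: [0.5351, 0.0021, 0.1784]
tcp_rot: [[0.001, 1.0, -0.001], [1.0, -0.001, -0.001], [-0.001, -0.001, -1.0]]
ft_force: [0.1, -0.5, -0.7]
opening: 0.464
t 7.58 pos [0.5351 0.0021 0.1784] az 89.93 tilt [-0.001 -0.001 -1.   ] open 0.464 F [ 0.1 -0.5 -0.7] q [-25.  20.  25. 108. -10.  54.  95.]
first shift then turn: [ 14.5  -2.3 133.9] turn -0.001
shift after turning: [14.4 -2.4]
```

View pics/wrist3.png

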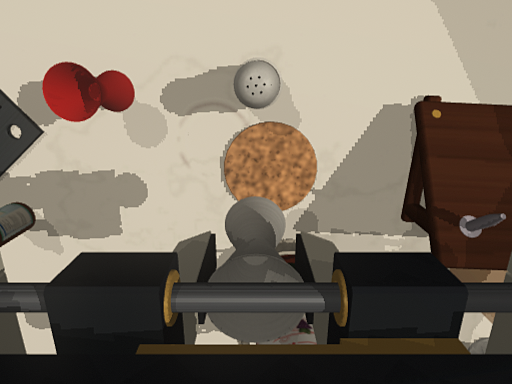

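```bash
python3 - <<'E'
from h import *
d=load('wrist3.npz');print(ray(d,270.5,166.5,.006), proj(d,[.5327,.0165,.006]))
print('salt top',ray(d,257,84,.09))
im=cv2.cvtColor(d['color'],cv2.COLOR_BGR2HSV)
m=((im[...,0]>8)&(im[...,0]<18)&(im[...,1]>120)).astype(np.uint8)[110:200,215:325]
ys,xs=np.nonzero(m);print(xs.min()+215,xs.max()+215,ys.min()+110)
E
python3 go.py .5327 .0165 .0445 90
```

```text
[0.5295452  0.01821156 0.006     ] [[268.79292574 169.50574321]]
salt top [0.44992756 0.00411145 0.09      ]
224 316 122
t 7.68 pos [0.5352 0.0014 0.1786] az 89.86 tilt [-0.    -0.001 -1.   ] open 0.456 F [ 1.1  0.1 -0.9] q [-25.  20.  25. 108. -10.  54.  95.]
first shift then turn: [ 15.2  -2.6 134.1] turn -0.002
shift after turning: [15.1 -2.5]
```

```bash
python3 -m creep '[16,-4,0,0,0,0,10,0,0,0,22,0,0,0,25,0,0,0,25,0,0,0,22,0,0,0,15,0,0,0,8,0,0,0,3,0,0,0,0,0,0,0,0,0]'; python3 go.py .531 .0172 .0445 90
```

```text
time: 8.6
tool_pos: [0.5318, 0.0187, 0.0493]
tcp_rot: [[0.0, 1.0, 0.001], [1.0, -0.0, -0.0], [-0.0, 0.001, -1.0]]
ft_force: [0.3, -0.0, -0.9]
opening: 0.457
t 8.6 pos [0.5318 0.0187 0.0493] az 89.97 tilt [ 0.001 -0.    -1.   ] open 0.457 F [ 0.3 -0.  -0.9] q [-23.  30.  20. 115. -17.  38.  98.]
first shift then turn: [-1.5 -0.9  4.8] turn -0.0
shift after turning: [-1.5 -0.8]
```

```bash
python3 -m creep '[-1.5,0,2.5,0,0,0,1.5,0,0,0,0.5,0,0,0,0,0,0,0,0,0]'; python3 go.py .531 .0172 .0445 90
```

```text
time: 9.02
tool_pos: [0.5314, 0.0178, 0.0444]
tcp_rot: [[-0.0, 1.0, 0.0], [1.0, 0.0, 0.0], [0.0, 0.0, -1.0]]
ft_force: [-0.0, 0.4, -1.6]
opening: 0.459
t 9.02 pos [0.5314 0.0178 0.0444] az 90.01 tilt [ 0.  0. -1.] open 0.459 F [-0.   0.4 -1.6] q [-22.  30.  20. 115. -17.  37.  99.]
first shift then turn: [-0.6 -0.4 -0.1] turn 0.0
shift after turning: [-0.6 -0.4]
```

```bash
python3 -m creep '[0,0,0.8,0,0,0,0,0,0,0,0,0]'; python3 -m creep '[0,0,0,0,0,0,0,0,0,0,0,0,0,0,0,0,0,0,0,0,0,0,0,0]' 0.6; python3 go.py .531 .0172 .0445 90
```

```text
time: 9.27
tool_pos: [0.5316, 0.0178, 0.0436]
tcp_rot: [[-0.0, 1.0, 0.001], [1.0, 0.0, 0.0], [0.0, 0.001, -1.0]]
ft_force: [-0.0, -0.1, 3.2]
opening: 0.458
time: 9.77
tool_pos: [0.5313, 0.0177, 0.0434]
tcp_rot: [[-0.0, 1.0, -0.0], [1.0, 0.0, 0.0], [0.0, -0.0, -1.0]]
ft_force: [1.0, 0.0, -0.3]
opening: 0.789
t 9.77 pos [0.5313 0.0177 0.0434] az 90.01 tilt [-0.  0. -1.] open 0.789 F [ 1.   0.  -0.3] q [-22.  31.  20. 115. -17.  37.  99.]
first shift then turn: [-0.5 -0.3 -1.1] turn 0.0
shift after turning: [-0.5 -0.3]
```

```bash
python3 -m creep '[0,0,-10,0,0,0,-25,0,0,0,-30,0,0,0,-30,0,0,0,-30,0,-20,0,-25,0,-32,0,-10,0,-36,0,0,0,-36,0,0,0,-36,-2,0,0,-36,-2,0,0.08,-36,-2,0,0.1]'; python3 go.py .5068 -.3177 .18 -50
python3 - <<'E'
from h import *
from rig import arm
d=arm.snapshot('scene');np.savez('s4.npz',**d);crop(d,200,150,400,300,4,'pics/s4.png')
E
```

```text
time: 10.77
tool_pos: [0.5223, -0.2158, 0.2044]
tcp_rot: [[0.182, 0.983, 0.001], [0.983, -0.182, -0.0], [0.0, 0.001, -1.0]]
ft_force: [1.4, -0.4, -0.7]
opening: 0.8
t 10.77 pos [ 0.5223 -0.2158  0.2044] az 79.53 tilt [ 0.001 -0.    -1.   ] open 0.8 F [ 1.4 -0.4 -0.7] q [ -6.  22.  32. 102. -13.  59. 110.]
first shift then turn: [-103.1    3.2   24.4] turn 2.261
shift after turning: [68.1 77.4]
```

View pics/s4.png

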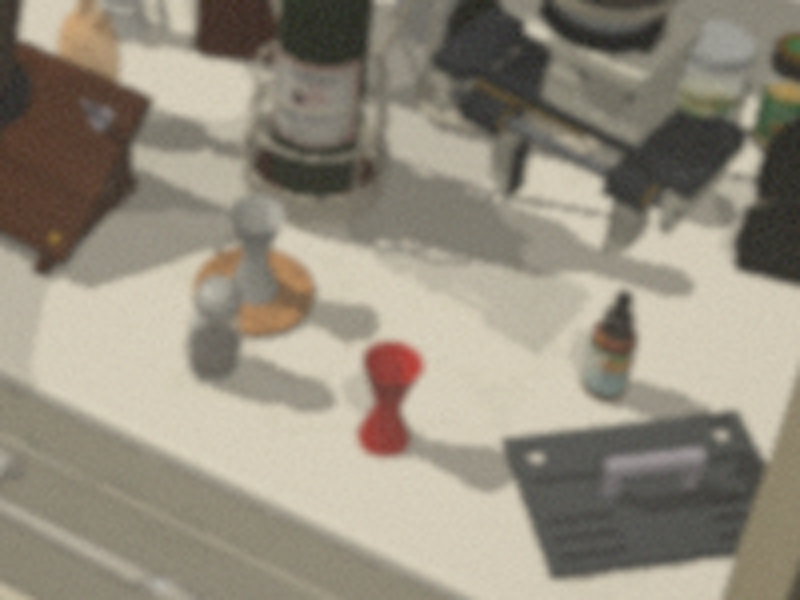

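The jigger stands upright in the middle of the coaster, at about (255,250) in the crop. Next I turn to the plate.

```bash
python3 -m creep '[-33,1,0,0,-33,1,0,0,-30,1,0,0.05,0,0,0,0.12,0,0,0,0.12,0,0,0,0.12,0,0,0,0.12,0,0,0,0.12,0,0,0,0.12,0,0,0,0.12,0,0,0,0.12,0,0,0,0.12]' 1 20; python3 go.py .5068 -.3177 .18 -50
```

```text
time: 11.82
tool_pos: [0.5082, -0.3086, 0.2041]
tcp_rot: [[0.968, 0.253, 0.0], [0.253, -0.968, 0.0], [0.0, -0.0, -1.0]]
ft_force: [-0.2, 0.2, -1.0]
opening: 1.001
t 11.82 pos [ 0.5082 -0.3086  0.2041] az 14.63 tilt [ 0.  0. -1.] open 1.001 F [-0.2  0.2 -1. ] q [ -7.  29.  50.  99. -24.  63.  65.]
first shift then turn: [-3.6  8.5 24.1] turn 1.128
shift after turning: [6.1 6.9]
```

```bash
python3 -m creep '[0,0,0,0.12,0,0,0,0.12,0,0,0,0.12,0,0,0,0.12,0,0,0,0.12,0,0,0,0.12,0,0,0,0.12,0,0,0,0.12,0,0,0,0.12,0,0,0,0.04,0,0,0,0,0,0,0,0]' 1 20; python3 go.py .5068 -.3177 .18 -50
python3 - <<'E'
from h import *
from rig import arm
d=arm.snapshot('wrist');np.savez('w5.npz',**d);cv2.imwrite('pics/w5.png',d['color'])
d=arm.snapshot('top');np.savez('t5.npz',**d);crop(d,330,160,420,240,8,'pics/t5.png')
E
```

```text
time: 12.82
tool_pos: [0.5083, -0.3086, 0.2037]
tcp_rot: [[0.655, -0.756, -0.0], [-0.756, -0.655, 0.0], [-0.0, -0.0, -1.0]]
ft_force: [0.3, -0.1, -1.0]
opening: 0.997
t 12.82 pos [ 0.5083 -0.3086  0.2037] az -49.09 tilt [-0.  0. -1.] open 0.997 F [ 0.3 -0.1 -1. ] q [-15.  37.  67. 100. -36.  69.  13.]
first shift then turn: [ 5.9  7.1 23.7] turn 0.016
shift after turning: [6. 7.]
```

View pics/w5.png

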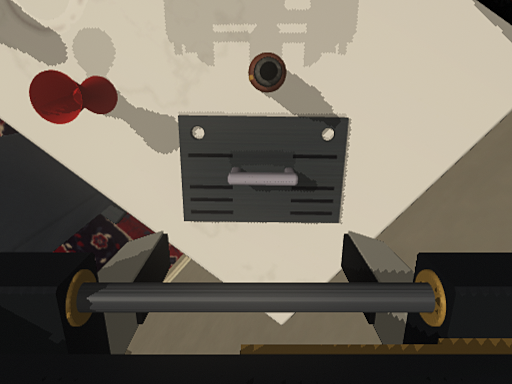

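Run:
```python
from h import *
d=load('w5.npz');crop(d,165,45,365,235,4,'pics/c7.png')
```

View pics/c7.png

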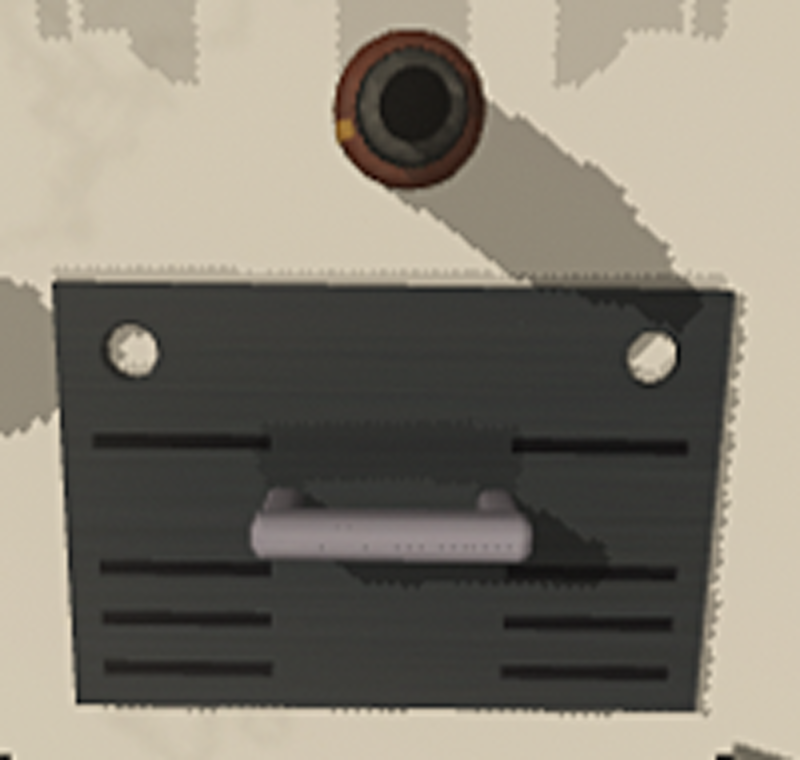

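```bash
python3 - <<'E'
from h import *
from scipy.optimize import least_squares
d=load('w5.npz')
px=lambda u,v:(165+(u+.5)/4-.5,45+(v+.5)/4-.5)
I=np.array([px(*q) for q in[(735,292),(698,711),(78,703),(54,283),(653,357),(132,350),(252,530),(531,532)]])
L=np.array([(60,-90,6),(-60,-90,6),(-60,90,6),(60,90,6),(42,-70,6),(42,70,6),(0,36,36),(0,-36,36)])/1e3
def f(q):
    c,s=np.cos(q[2]),np.sin(q[2]);R=np.array([[c,-s,0],[s,c,0],[0,0,1]]);return (proj(d,L@R.T+[q[0],q[1],0])-I).ravel()
r=least_squares(f,[.507,-.316,.7]);print(r.x,np.degrees(r.x[2]),r.fun.round(1))
E
python3 go.py .507 -.3177 .0155 -50
```

```text
[ 0.50745973 -0.3178958   0.70176863] 40.20838088965922 [ 0.4 -0.9 -0.4 -0.1 -0.5  0.2 -0.6 -0.7  0.6 -0.2 -0.3  0.  -0.1  0.8
  0.8  1.1]
t 12.92 pos [ 0.5083 -0.3088  0.2037] az -49.11 tilt [ 0.  0. -1.] open 1.001 F [-0.7  0.1 -0.3] q [-15.  37.  67. 100. -36.  69.  13.]
first shift then turn: [  6.    6.9 188.2] turn 0.016
shift after turning: [6.  6.7]
```

```bash
python3 -m creep '[6,7,10,0.012,0,0,25,0,0,0,30,0,0,0,30,0,0,0,25,0,0,0,15,0,0,0,5,0,0,0,0,0,0,0,0,0]'; python3 go.py .5073 -.3178 .0155 -49.8
```

```text
time: 13.67
tool_pos: [0.5073, -0.3188, 0.0645]
tcp_rot: [[0.644, -0.765, 0.001], [-0.765, -0.644, -0.001], [0.001, -0.0, -1.0]]
ft_force: [-0.1, -0.0, 0.3]
opening: 1.004
t 13.67 pos [ 0.5073 -0.3188  0.0645] az -49.9 tilt [ 0.001 -0.001 -1.   ] open 1.004 F [-0.1 -0.   0.3] q [ -9.  45.  58. 107. -47.  56.  20.]
first shift then turn: [-0.8 -0.6 49. ] turn -0.002
shift after turning: [-0.7 -0.6]
```

```bash
python3 -m creep '[-0.7,-0.6,12,0,0,0,15,0,0,0,12,0,0,0,7,0,0,0,3,0,0,0,0,0,0,0,0,0]'; python3 go.py .5073 -.3178 .0155 -49.8
python3 - <<'E'
from h import *
from rig import arm
d=arm.snapshot('wrist');np.savez('w6.npz',**d);crop(d,80,100,430,384,2,'pics/w6.png')
E
```

```text
time: 14.25
tool_pos: [0.5068, -0.3174, 0.0144]
tcp_rot: [[0.644, -0.765, -0.0], [-0.765, -0.644, -0.0], [-0.0, 0.0, -1.0]]
ft_force: [1.0, -0.7, -0.3]
opening: 1.0
t 14.25 pos [ 0.5068 -0.3174  0.0144] az -49.92 tilt [-0. -0. -1.] open 1.0 F [ 1.  -0.7 -0.3] q [ -7.  48.  54. 108. -51.  51.  23.]
first shift then turn: [ 0.7 -0.2 -1.1] turn -0.002
shift after turning: [ 0.7 -0.2]
```

View pics/w6.png

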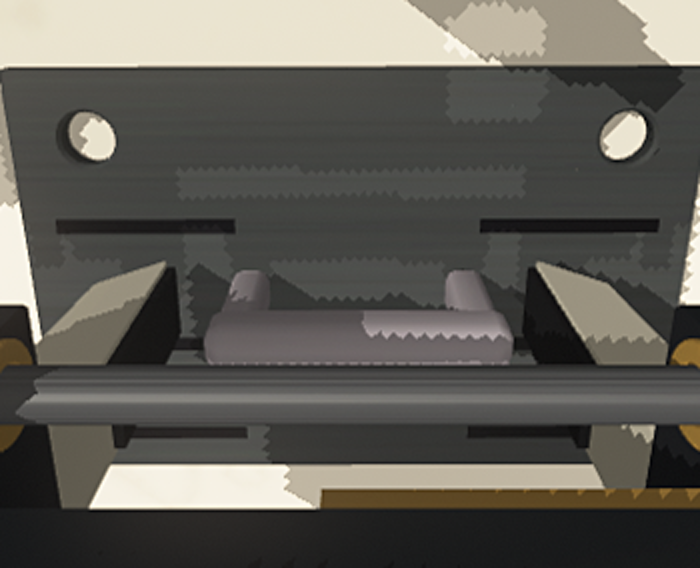

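The bar lies between the open fingers, spanning about (205–512, 335) in the crop, with the same gap at each end. Now I close on its ends so the plate can swing about the bar.

```bash
python3 -m creep '[0.5,0,-1,0,0,0,0,0,0,0,0,0,0,0,0,0,0,0,0,0,0,0,0,0]' -1 15;python3 go.py .5073 -.3178 .0155 -49.8;  python3 -m creep '[0,0,-8,0,0,0,-8,0,0,0,0,0,0,0,0,0]'; python3 go.py .5073 -.3178 .0155 -49.8
python3 - <<'E'
from h import *
from rig import arm
d=arm.snapshot('wrist');np.savez('w7.npz',**d);crop(d,80,100,430,384,2,'pics/w7.png')
E
```

```text
time: 14.8
tool_pos: [0.5075, -0.3178, 0.0158]
tcp_rot: [[0.644, -0.765, 0.001], [-0.765, -0.644, -0.0], [0.001, -0.0, -1.0]]
ft_force: [1.3, -0.8, 3.0]
opening: 0.779
t 14.8 pos [ 0.5075 -0.3178  0.0158] az -49.91 tilt [ 0.001 -0.    -1.   ] open 0.779 F [ 1.3 -0.8  3. ] q [ -7.  48.  54. 108. -51.  51.  23.]
first shift then turn: [-0.1  0.2  0.3] turn -0.002
shift after turning: [-0.1  0.2]
time: 15.13
tool_pos: [0.5074, -0.3176, 0.0319]
tcp_rot: [[0.644, -0.765, 0.001], [-0.765, -0.644, -0.0], [0.001, -0.0, -1.0]]
ft_force: [-1.6, 0.3, -3.7]
opening: 0.783
t 15.13 pos [ 0.5074 -0.3176  0.0319] az -49.9 tilt [ 0.001 -0.    -1.   ] open 0.783 F [-1.6  0.3 -3.7] q [ -7.  47.  55. 108. -49.  53.  22.]
first shift then turn: [ 0.1  0.2 16.4] turn -0.002
shift after turning: [0.1 0.2]
```

View pics/w7.png

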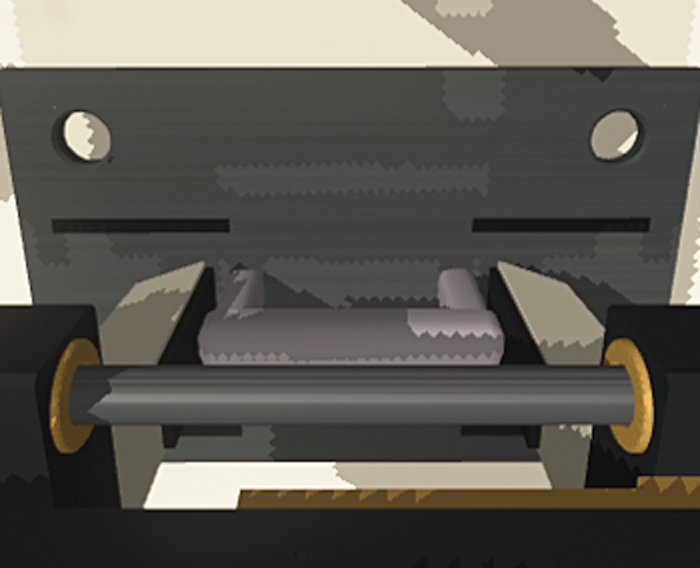

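```bash
python3 -m creep '[0,0,-15,0,0,0,-28,0,0,0,-32,0,0,0,-32,0,0,0,-32,0,0,0,-20,0.08,0,0,-9,0.11,0,0,0,0.11,0,0,0,0.11,0,0,0,0.11,0,0,0,0.11,0,0,0,0.11]'; python3 go.py .46 .02 .2 -92.9
```

```text
time: 16.18
tool_pos: [0.5067, -0.3174, 0.2001]
tcp_rot: [[-0.046, -0.999, -0.0], [-0.999, 0.046, 0.0], [-0.0, 0.0, -1.0]]
ft_force: [-0.1, 0.8, -2.8]
opening: 0.783
t 16.18 pos [ 0.5067 -0.3174  0.2001] az -92.65 tilt [-0.  0. -1.] open 0.783 F [-0.1  0.8 -2.8] q [-16.  41.  73.  99. -41.  72. -25.]
first shift then turn: [-3.349e+02  6.230e+01  2.000e-01] turn 0.004
shift after turning: [-334.6   63.8]
```

```bash
python3 -m creep '[-15,4,0,0,-20,4,0,0,-25,5,0,0]'; python3 go.py .46 .02 .2 -92.9
```

```text
time: 16.43
tool_pos: [0.4957, -0.2578, 0.2001]
tcp_rot: [[-0.043, -0.999, -0.0], [-0.999, 0.043, -0.001], [0.001, 0.0, -1.0]]
ft_force: [-0.3, 0.7, -2.3]
opening: 0.781
t 16.43 pos [ 0.4957 -0.2578  0.2001] az -92.47 tilt [-0.    -0.001 -1.   ] open 0.781 F [-0.3  0.7 -2.3] q [-24.  37.  74. 105. -38.  68. -30.]
first shift then turn: [-2.76e+02  4.76e+01 -2.00e-01] turn 0.008
shift after turning: [-275.6   49.7]
```

```bash
python3 -m creep '[-12,2,15,0,-12,2,15,0,-12,2,15,0,0,0,0,0]'; python3 go.py .46 .02 .155 -92.9
```

```text
time: 16.77
tool_pos: [0.4907, -0.2171, 0.1524]
tcp_rot: [[-0.038, -0.999, -0.004], [-0.999, 0.038, 0.004], [-0.004, 0.004, -1.0]]
ft_force: [-0.5, 1.2, -4.0]
opening: 0.781
t 16.77 pos [ 0.4907 -0.2171  0.1524] az -92.19 tilt [-0.004  0.004 -1.   ] open 0.781 F [-0.5  1.2 -4. ] q [-28.  38.  72. 111. -42.  63. -30.]
first shift then turn: [-235.7   39.8   -1.5] turn 0.012
shift after turning: [-235.2   42.7]
```

```bash
python3 -m creep '[-22,4,0,0,-25,4,0,0,-25,4,0,0]'; python3 go.py .46 .02 .155 -92.9
```

```text
time: 17.02
tool_pos: [0.4828, -0.1491, 0.1556]
tcp_rot: [[-0.043, -0.999, 0.001], [-0.999, 0.043, -0.001], [0.001, -0.001, -1.0]]
ft_force: [1.1, 0.6, -3.4]
opening: 0.78
t 17.02 pos [ 0.4828 -0.1491  0.1556] az -92.44 tilt [ 0.001 -0.001 -1.   ] open 0.78 F [ 1.1  0.6 -3.4] q [-38.  35.  73. 115. -39.  60. -38.]
first shift then turn: [-168.    30.     0.5] turn 0.008
shift after turning: [-167.7   31.3]
```

```bash
python3 -m creep '[-25,4,0,0,-25,4,0,0,-25,4,0,0]'; python3 go.py .46 .02 .155 -92.9
```

```text
time: 17.27
tool_pos: [0.4741, -0.0729, 0.1556]
tcp_rot: [[-0.042, -0.999, 0.001], [-0.999, 0.042, 0.0], [-0.0, -0.001, -1.0]]
ft_force: [0.2, 0.6, -2.3]
opening: 0.781
t 17.27 pos [ 0.4741 -0.0729  0.1556] az -92.39 tilt [ 0.001  0.    -1.   ] open 0.781 F [ 0.2  0.6 -2.3] q [-48.  32.  74. 119. -37.  58. -48.]
first shift then turn: [-92.3  17.9   0.6] turn 0.009
shift after turning: [-92.1  18.7]
```

```bash
python3 -m creep '[-20,3,8,0,-20,3,8,0,-20,3,6,0]'; python3 go.py .46 .02 .155 -92.9
```

```text
time: 17.52
tool_pos: [0.4677, -0.0123, 0.1333]
tcp_rot: [[-0.041, -0.999, 0.001], [-0.999, 0.041, 0.001], [-0.001, -0.001, -1.0]]
ft_force: [-0.2, 0.8, -3.1]
opening: 0.787
t 17.52 pos [ 0.4677 -0.0123  0.1333] az -92.35 tilt [ 0.001  0.001 -1.   ] open 0.787 F [-0.2  0.8 -3.1] q [-55.  33.  74. 121. -40.  55. -52.]
first shift then turn: [-32.    9.  -21.7] turn 0.01
shift after turning: [-31.9   9.4]
```

```bash
python3 -c "
from rig import arm;print([round(float(x),2) for x in arm.get_state()['qpos']])"; python3 -m creep '[-15,2,0,0,-15,0,0,0]';python3 -c "
from rig import arm;print([round(float(x),2) for x in arm.get_state()['qpos']])"; python3 go.py .46 .04 .155 -92.9
```

```text
[-55.22, 33.31, 73.58, 121.45, -39.9, 55.33, -51.59]
time: 17.68
tool_pos: [0.4665, 0.0176, 0.1332]
tcp_rot: [[-0.041, -0.999, -0.0], [-0.999, 0.041, 0.0], [-0.0, 0.0, -1.0]]
ft_force: [-0.1, -0.3, -3.8]
opening: 0.781
[-59.0, 33.31, 73.68, 121.54, -39.86, 55.36, -55.26]
t 17.68 pos [0.4665 0.0176 0.1332] az -92.35 tilt [-0.  0. -1.] open 0.781 F [-0.1 -0.3 -3.8] q [-59.  33.  74. 122. -40.  55. -55.]
first shift then turn: [-22.1   7.4 -21.8] turn 0.01
shift after turning: [-22.    7.6]
```

```bash
python3 -m creep '[-20,3,0,0,-25,3,0,0,-30,0,0,0,-30,0,0,0,-25,0,0,0,-15,0,0,0,0,0,0,0]'; python3 go.py .46 .2505 .135 -92.9;python3 -c "
from rig import arm;print([round(float(x),2) for x in arm.get_state()['qpos']])"
```

```text
time: 18.27
tool_pos: [0.4673, 0.1659, 0.1332]
tcp_rot: [[-0.036, -0.999, 0.0], [-0.999, 0.036, 0.001], [-0.001, -0.0, -1.0]]
ft_force: [1.4, 0.1, -4.2]
opening: 0.783
t 18.27 pos [0.4673 0.1659 0.1332] az -92.04 tilt [ 0.     0.001 -1.   ] open 0.783 F [ 1.4  0.1 -4.2] q [-74.  37.  73. 118. -42.  58. -71.]
first shift then turn: [-84.3  10.3  -1.7] turn 0.015
shift after turning: [-84.2  11.5]
[-74.02, 36.74, 73.36, 117.84, -42.43, 58.27, -70.86]
```

```bash
python3 -m creep '[-15,4,0,0.008,-20,4,0,0.007,-22,2,0,0,-17,0,0,0,-9,0,0,0,0,0,0,0]'; python3 go.py .46 .2505 .135 -92.9;python3 -c "
from rig import arm;print([round(float(x),2) for x in arm.get_state()['qpos']])"
python3 - <<'E'
from h import *
from rig import arm
d=arm.snapshot('wrist');np.savez('w8.npz',**d);cv2.imwrite('pics/w8.png',d['color'])
E
```

```text
time: 18.77
tool_pos: [0.4614, 0.247, 0.133]
tcp_rot: [[-0.053, -0.999, 0.001], [-0.999, 0.053, 0.0], [-0.0, -0.001, -1.0]]
ft_force: [-0.3, 0.6, -2.4]
opening: 0.779
t 18.77 pos [0.4614 0.247  0.133 ] az -93.04 tilt [ 0.001  0.    -1.   ] open 0.779 F [-0.3  0.6 -2.4] q [-81.  40.  73. 114. -44.  61. -80.]
first shift then turn: [-3.4  1.6 -2. ] turn -0.003
shift after turning: [-3.4  1.6]
[-80.52, 39.64, 72.91, 114.21, -44.3, 60.82, -79.93]
```

View pics/w8.png

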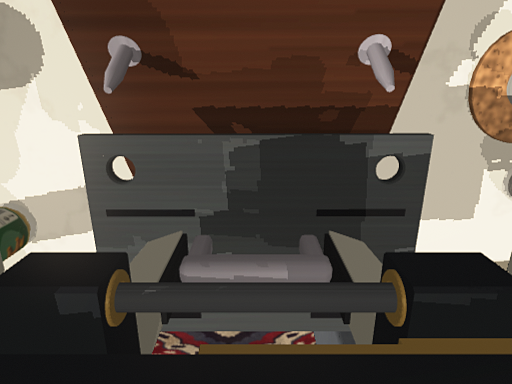

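Run:
```python
from h import *
d=load('w8.npz');crop(d,80,0,450,200,2,'pics/c8.png')
crop(d,80,20,170,200,4,'pics/c8a.png');crop(d,340,20,430,200,4,'pics/c8b.png')
a=cv2.imread('pics/c8a.png');b=cv2.imread('pics/c8b.png');cv2.imwrite('pics/c8.png',cv2.resize(np.hstack([a[:560],b[:560]]),None,fx=1,fy=1))
```

```text
(no output)
```

View pics/c8.png

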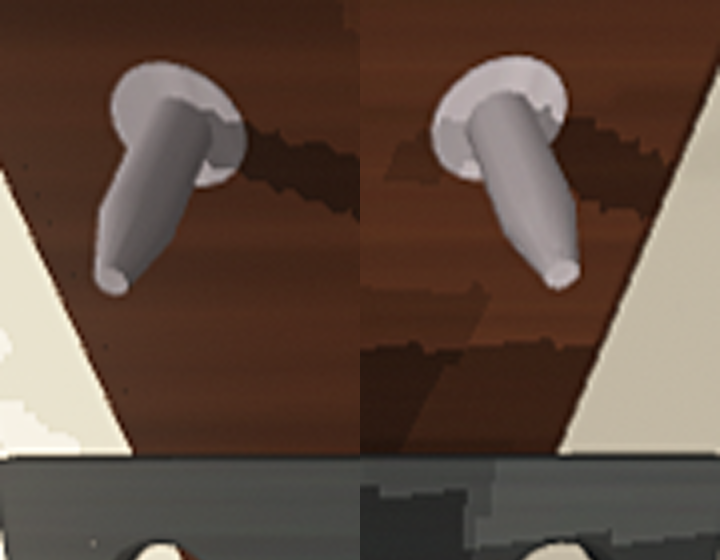

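```bash
cat > st.py <<'E'
from h import *
from scipy.optimize import least_squares
t=np.radians(35)
def Rz(a): c,s=np.cos(a),np.sin(a);return np.array([[c,-s,0],[s,c,0],[0,0,1]])
Rf=lambda a:Rz(a)@np.array([[np.cos(t),0,-np.sin(t)],[0,1,0],[np.sin(t),0,np.cos(t)]])
E
python3 - <<'E'
from st import *
d=load('w8.npz')
L=np.array([(42,70,36),(42,-70,36),(42,70,1),(42,-70,1)])/1e3
I=np.array([(107.6,90.2),(390.9,87.9),(124.2,50.4),(374.6,49.2)])
g=lambda q:(proj(d,L@Rf(q[2]).T+[q[0],q[1],.066])-I).ravel()
r=least_squares(g,[.53,.247,-.05]);print(r.x,np.degrees(r.x[2]),r.fun.round(1))
g=lambda q:(proj(d,L@Rf(q[2]).T+[q[0],q[1],q[3]])-I).ravel()
r=least_squares(g,[.53,.247,-.05,.066]);print(r.x,np.degrees(r.x[2]),r.fun.round(1))
print('tips', L[:2]@Rf(r.x[2]).T+[r.x[0],r.x[1],r.x[3]])
# plate in hand: corners/holes
s=d['rvec']
E
```

```text
[ 0.52838899  0.24730091 -0.04710182] -2.698735574176374 [-0.1 -0.9 -0.2 -0.5  0.   1.   0.3  0.5]
[ 0.52838219  0.24729996 -0.04709981  0.06608028] -2.698620429805175 [-0.2 -0.9 -0.1 -0.5 -0.   1.   0.3  0.5]
tips [[0.54541834 0.31657468 0.11965996]
 [0.5388268  0.17672994 0.11965996]]
```

```bash
python3 -m creep '[-1,0,-10,0,0,-10,0,0,0,-17,0,0,0,-17,0,0,0,-10,0,0,0,-2,0,0,0,0,0,0,0,0,0,0]'; python3 go.py .517 .2479 .1435 -92.8;python3 -c "
from rig import arm;print([round(float(x),2) for x in arm.get_state()['qpos']])"
python3 - <<'E'
from h import *
from rig import arm
d=arm.snapshot('wrist');np.savez('w9.npz',**d);cv2.imwrite('pics/w9.png',d['color'])
E
```

```text
time: 19.48
tool_pos: [0.5162, 0.243, 0.1422]
tcp_rot: [[-0.056, -0.998, -0.001], [-0.998, 0.056, -0.0], [0.0, 0.001, -1.0]]
ft_force: [0.0, -0.1, -3.3]
opening: 0.78
t 19.48 pos [0.5162 0.243  0.1422] az -93.23 tilt [-0.001 -0.    -1.   ] open 0.78 F [ 0.  -0.1 -3.3] q [-73.  42.  70. 107. -44.  64. -80.]
first shift then turn: [-4.9 -0.6 -1.3] turn -0.008
shift after turning: [-4.9 -0.6]
[-73.47, 41.53, 69.85, 107.05, -43.79, 64.09, -80.04]
```

View pics/w9.png

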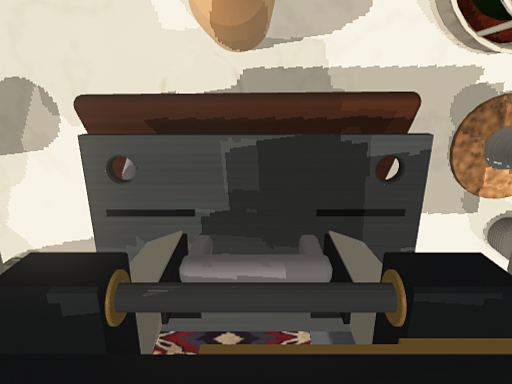

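```bash
python3 -m creep '[-4.9,0,0,-0.008,0,0,5,0,0,0,2.5,0,0,3,2.5,0,0,3,3,0,0,2.5,3,0,0,2,3,0,0,0,0,0,0,0,0,0]'; python3 go.py .517 .2479 .1435 -92.8
python3 - <<'E'
from h import *
from rig import arm
d=arm.snapshot('wrist');np.savez('w10.npz',**d);cv2.imwrite('pics/w10.png',d['color'])
E
```

```text
time: 20.28
tool_pos: [0.506, 0.2491, 0.1231]
tcp_rot: [[-0.047, -0.999, -0.001], [-0.999, 0.047, -0.0], [0.0, 0.001, -1.0]]
ft_force: [-1.2, 2.0, -0.9]
opening: 0.787
t 20.28 pos [0.506  0.2491 0.1231] az -92.71 tilt [-0.001 -0.    -1.   ] open 0.787 F [-1.2  2.  -0.9] q [-74.  42.  69. 109. -45.  62. -79.]
first shift then turn: [  0.6 -11.1 -20.4] turn 0.002
shift after turning: [  0.6 -11.1]
```

View pics/w10.png

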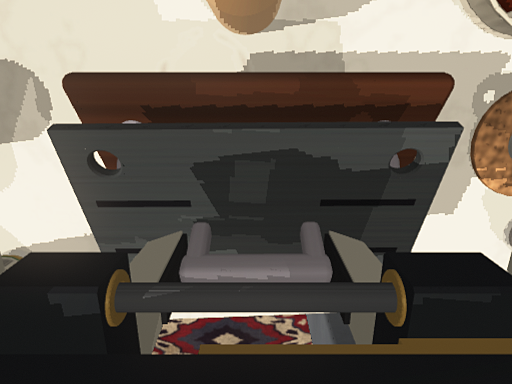

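```bash
python3 -m creep '[0,1.5,2.5,0,0,1.5,3,0,0,1,3,0,0,0.5,2,0,0,0,0,0,0,0,0,0]'; python3 go.py .517 .2479 .1435 -92.8
python3 - <<'E'
from h import *
from rig import arm
d=arm.snapshot('wrist');np.savez('w11.npz',**d);crop(d,30,60,480,300,1.7,'pics/w11.png')
E
```

```text
time: 20.83
tool_pos: [0.5018, 0.2492, 0.1127]
tcp_rot: [[-0.047, -0.999, -0.0], [-0.999, 0.047, -0.0], [0.0, 0.0, -1.0]]
ft_force: [-1.4, 0.9, -1.5]
opening: 0.783
t 20.83 pos [0.5018 0.2492 0.1127] az -92.72 tilt [-0. -0. -1.] open 0.783 F [-1.4  0.9 -1.5] q [-74.  43.  68. 110. -46.  61. -79.]
first shift then turn: [  0.6 -15.2 -30.8] turn 0.001
shift after turning: [  0.5 -15.2]
```

View pics/w11.png

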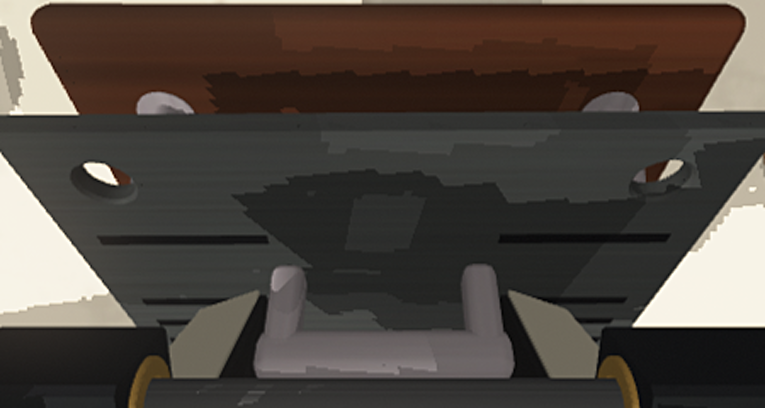

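```bash
cat > pf.py <<'E'
from st import *
def fit(f,tp,Rt,I,L,free=True):
    d=load(f);az=np.arctan2(Rt[1,0],Rt[0,0]);yaw=az+np.pi/2
    def pose(q):
        c,s=np.cos(q[0]),np.sin(q[0])
        R=Rz(yaw+q[3])@np.array([[c,0,-s],[0,1,0],[s,0,c]])
        bar=np.array(tp)+[0,0,.019]+Rz(yaw)@np.array([q[1],q[2],q[4]])
        return R,bar-R@np.array([0,0,.034])
    def g(q):
        R,o=pose(q);return np.r_[(proj(d,L@R.T+o)-I).ravel(),q[1]/.002,q[2]/.001,q[3]/.02,q[4]/.003]
    r=least_squares(g,[.5,0,0,0,0]);return r,pose(r.x)
E
python3 - <<'E'
from pf import *
from rig import arm
s=arm.get_state()
L=np.array([(42,70,6),(42,-70,6),(60,90,6),(60,-90,6)])/1e3
k=lambda u,v:(30+u/1.7,60+v/1.7)
I=np.array([k(104.5,181),k(660.5,178),k(-9,118),k(774,115)])
d=load('w11.npz');crop(d,10,100,140,190,4,'pics/a.png');crop(d,390,100,500,190,4,'pics/b.png')
r,(R,o)=fit('w11.npz',s['tool_pos'],np.array(s['tcp_rot']),I[:2],L[:2]);print(np.degrees(r.x[0]),r.x,r.fun.round(2));print(proj(d,L@R.T+o).round(1),I.round(1))
E
```

```text
34.12163280293437 [ 5.95534839e-01 -1.23661723e-03  6.74959825e-04  5.12758207e-03
 -2.07213359e-05] [ 0.11 -0.02  0.18 -0.11 -0.62  0.67  0.26 -0.01]
[[ 91.6 166.5]
 [418.7 164.6]
 [ 21.4 135. ]
 [488.6 132.3]] [[ 91.5 166.5]
 [418.5 164.7]
 [ 24.7 129.4]
 [485.3 127.6]]
```

View pics/a.png

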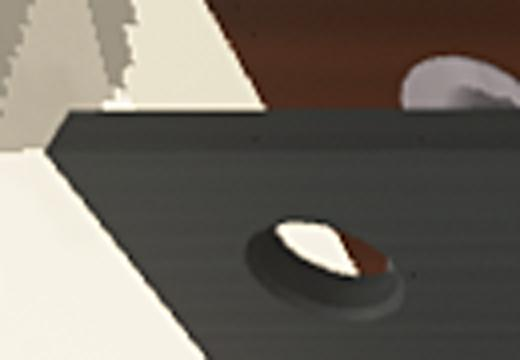

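View pics/b.png

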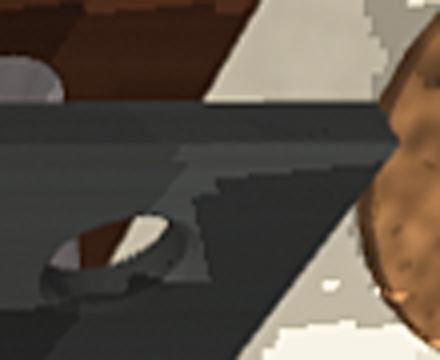

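Run:
```python
from pf import *
from rig import arm
s=arm.get_state()
L=np.array([(42,70,6),(42,-70,6),(60,90,6),(60,-90,6)])/1e3
I=np.array([(91.2,167.5),(418.7,165),(21,137.8),(489.3,135.5)])
r,(R,o)=fit('w11.npz',s['tool_pos'],np.array(s['tcp_rot']),I,L);print(np.degrees(r.x[0]),r.x.round(4),r.fun.round(2))
x=[.5287,.2473,-.0475]
F=Rf(x[2]);fo=np.array([x[0],x[1],.066]);print('plate in face frame',(F.T@(o-fo)*1e3).round(1));print('yaw diff',np.degrees(np.arctan2((F.T@R)[1,0],(F.T@R)[0,0])))
print((F.T@R).round(3))
```

```text
36.79796838596144 [ 0.6422 -0.0016  0.0007  0.0053 -0.0023] [ 0.53 -0.02 -0.05  0.59 -0.32 -0.08  0.14 -0.54 -0.8   0.65  0.26 -0.78]
plate in face frame [14.1  1.4 34.4]
yaw diff 0.2465761521973317
[[ 0.999 -0.004 -0.031]
 [ 0.004  1.    -0.003]
 [ 0.031  0.003  1.   ]]
```

```bash
python3 -m creep '[0,0,0,0,0,3.4,-4.9,0,0.5,4,2.8,0,0.5,4.1,2.9,0,0.2,4.1,2.9,0,0,0,0,0,0,0,0,0]' - 40; python3 go.py .486 .248 .109 -92.8
python3 - <<'E'
from h import *
from rig import arm
d=arm.snapshot('wrist');np.savez('w12.npz',**d);crop(d,30,60,480,300,1.7,'pics/w12.png')
crop(d,10,100,130,190,3,'pics/a.png');crop(d,390,100,510,190,3,'pics/b.png')
cv2.imwrite('pics/ab12.png',np.hstack([cv2.imread('pics/a.png'),cv2.imread('pics/b.png')]))
E
```

```text
time: 21.47
tool_pos: [0.4857, 0.2489, 0.1089]
tcp_rot: [[-0.047, -0.999, -0.001], [-0.999, 0.047, -0.0], [0.0, 0.001, -1.0]]
ft_force: [-0.0, -0.0, -2.6]
opening: 0.779
t 21.47 pos [0.4857 0.2489 0.1089] az -92.7 tilt [-0.001 -0.    -1.   ] open 0.779 F [-0.  -0.  -2.6] q [-76.  42.  68. 112. -46.  59. -79.]
first shift then turn: [ 0.9 -0.3 -0.1] turn 0.002
shift after turning: [ 0.9 -0.3]
```

View pics/w12.png

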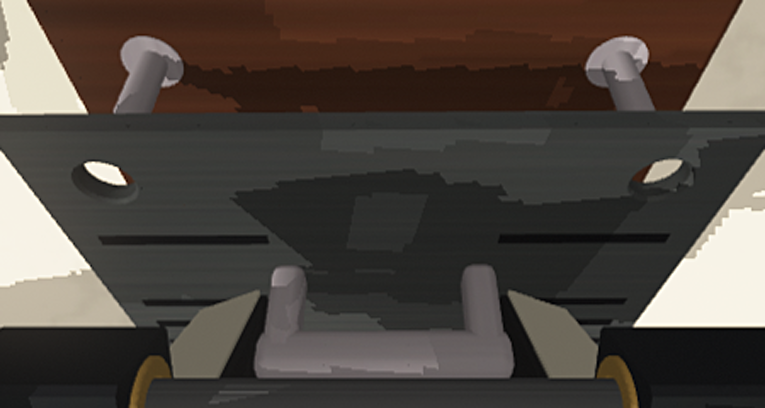

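View pics/ab12.png

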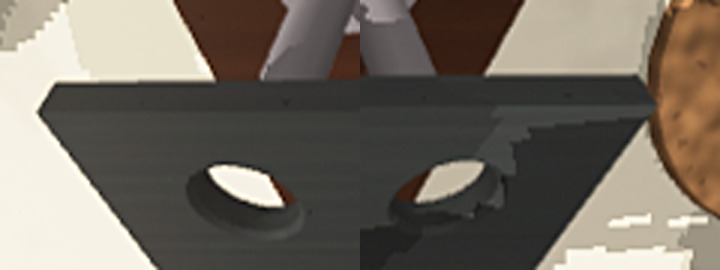

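```bash
cat > ff.py <<'E'
from pf import *
from rig import arm
import sys,json
def run(f,I,x=(.5287,.2473,-.0475),sl=slice(None)):
    s=arm.get_state()
    L=np.array([(42,70,6),(42,-70,6),(60,90,6),(60,-90,6)])/1e3
    r,(R,o)=fit(f,s['tool_pos'],np.array(s['tcp_rot']),np.array(I)[sl],L[sl]);print('tilt',np.degrees(r.x[0]).round(1),r.x.round(4),r.fun.round(1))
    F=Rf(x[2]);fo=np.array([x[0],x[1],.066]);print('plate in face frame',(F.T@(o-fo)*1e3).round(1))
    H=np.array([(42,70,0),(42,-70,0)])/1e3
    print('holes-peg axis',((H@R.T+o-fo)@F*1e3-[[42,70,0],[42,-70,0]]).round(1))
    d=load(f);print('pred tips px',proj(d,np.array([(42,70,36),(42,-70,36),(42,70,1),(42,-70,1)])/1e3@F.T+fo).round(1).tolist())
E
python3 - <<'E'
from ff import *
run('w12.npz',[(92,166),(419.3,164.3),(22.7,137.3),(489,135)])
E
```

```text
tilt 37.0 [ 6.46e-01 -1.80e-03  4.00e-04  4.60e-03 -3.20e-03] [ 0.9  0.5 -0.5  0.6 -0.6 -0.5  0.4 -0.6 -0.9  0.4  0.2 -1.1]
plate in face frame [-1.3  0.1 39.7]
holes-peg axis [[-1.6  0.3 41.3]
 [-1.1  0.3 40.9]]
pred tips px [[99.4, 144.7], [413.1, 144.7], [119.0, 96.2], [393.3, 96.2]]
```

```bash
python3 -m creep '[0,-0.8,-0.6,0,0,-1.7,2.5,0,0,-1.7,2.5,0,0,-1.7,2.5,0,0,-1.7,2.4,0,0,0,0,0,0,0,0,0]'; python3 go.py .486 .248 .109 -92.8
python3 - <<'E'
from h import *
from rig import arm
d=arm.snapshot('wrist');np.savez('w13.npz',**d);crop(d,30,60,480,300,1.7,'pics/w13.png')
crop(d,10,100,130,190,3,'pics/a.png');crop(d,390,100,510,190,3,'pics/b.png')
cv2.imwrite('pics/ab13.png',np.hstack([cv2.imread('pics/a.png'),cv2.imread('pics/b.png')]))
E
```

```text
time: 22.1
tool_pos: [0.494, 0.2483, 0.0997]
tcp_rot: [[-0.048, -0.999, -0.0], [-0.999, 0.048, -0.0], [0.0, 0.0, -1.0]]
ft_force: [-0.6, -0.1, -2.5]
opening: 0.78
t 22.1 pos [0.494  0.2483 0.0997] az -92.73 tilt [-0. -0. -1.] open 0.78 F [-0.6 -0.1 -2.5] q [-74.  43.  67. 112. -47.  59. -78.]
first shift then turn: [ 0.7  8.  -9.3] turn 0.001
shift after turning: [0.7 8. ]
```

View pics/w13.png

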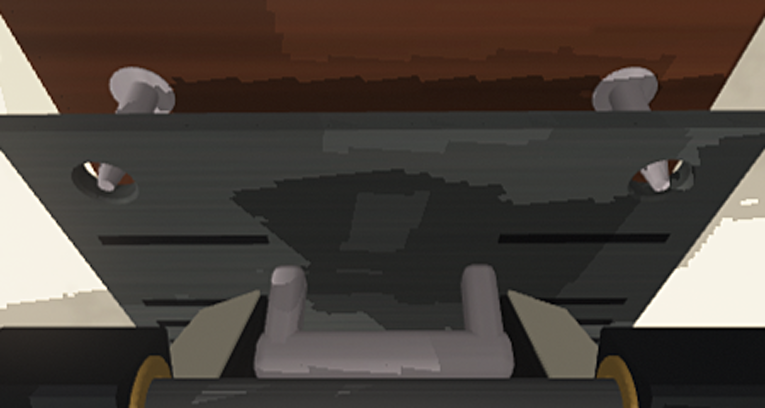

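View pics/ab13.png

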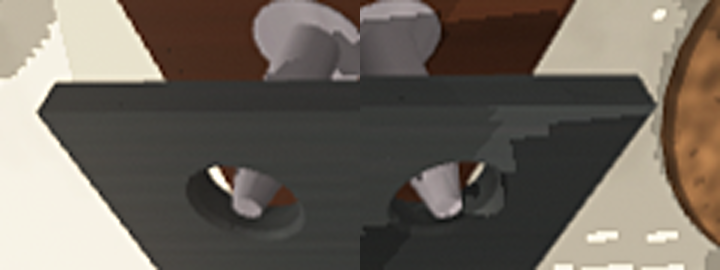

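Both peg tips show inside the holes, left at (105,185) and right at (658,180) in the crop, and there is no contact force. I keep going along the pegs.

```bash
python3 -m creep '[0,-1.7,2.5,0,0,-1.7,2.5,0,0,-1.7,2.5,0,0,-1.7,2.4,0,0,0,0,0,0,0,0,0]' - 20; python3 go.py .486 .248 .109 -92.8
python3 - <<'E'
from h import *
from rig import arm
d=arm.snapshot('wrist');np.savez('w14.npz',**d);crop(d,30,60,480,300,1.7,'pics/w14.png')
E
```

```text
time: 22.65
tool_pos: [0.5008, 0.2481, 0.0899]
tcp_rot: [[-0.047, -0.999, -0.0], [-0.999, 0.047, -0.0], [0.0, 0.0, -1.0]]
ft_force: [-0.6, 1.0, -3.1]
opening: 0.78
t 22.65 pos [0.5008 0.2481 0.0899] az -92.72 tilt [-0. -0. -1.] open 0.78 F [-0.6  1.  -3.1] q [-73.  44.  66. 111. -48.  58. -77.]
first shift then turn: [  0.8  14.7 -19.1] turn 0.001
shift after turning: [ 0.8 14.7]
```

View pics/w14.png

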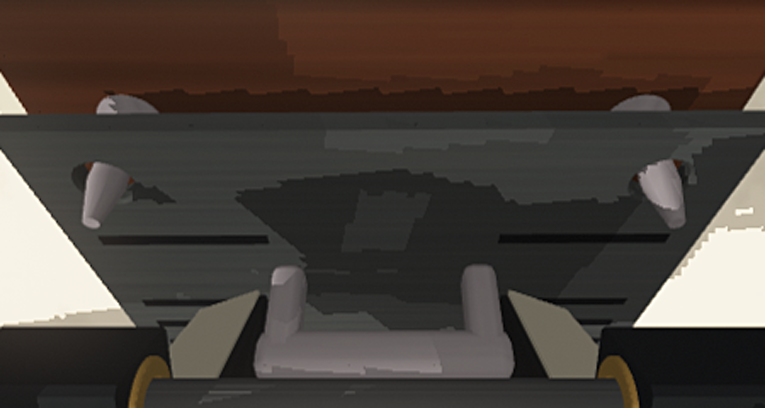

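```bash
python3 -m creep '[0,-1.7,2.5,0,0,-1.7,2.5,0,0,-1.7,2.5,0,0,-1.1,1.6,0,0,0,0,0,0,0,0,0]' - 15; python3 go.py .486 .248 .109 -92.8
python3 - <<'E'
from h import *
from rig import arm
d=arm.snapshot('wrist');np.savez('w15.npz',**d);crop(d,30,60,480,300,1.7,'pics/w15.png')
E
```

```text
time: 23.2
tool_pos: [0.5069, 0.2478, 0.0808]
tcp_rot: [[-0.047, -0.999, -0.0], [-0.999, 0.047, -0.0], [0.0, 0.0, -1.0]]
ft_force: [-0.1, -0.9, -3.6]
opening: 0.785
t 23.2 pos [0.5069 0.2478 0.0808] az -92.72 tilt [-0. -0. -1.] open 0.785 F [-0.1 -0.9 -3.6] q [-72.  45.  65. 111. -49.  58. -76.]
first shift then turn: [  0.8  20.9 -28.2] turn 0.001
shift after turning: [ 0.8 20.9]
```

View pics/w15.png

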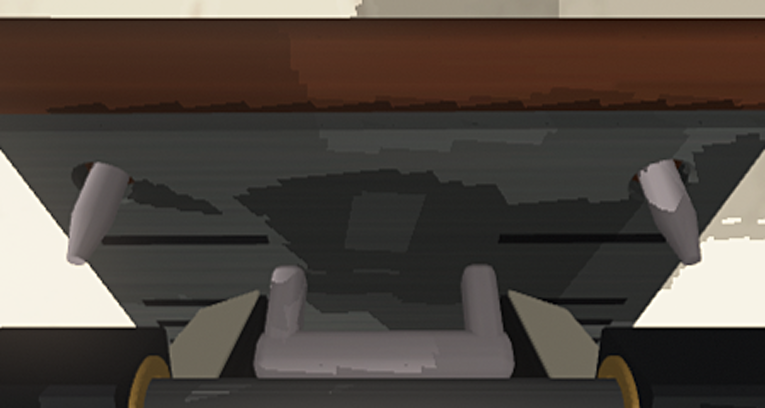

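```bash
python3 -m creep '[0,-1.4,2,0,0,-1.1,1.6,0,0,0,0,0]' - 8; python3 -m creep '[0,-0.9,1.2,0,0,-0.8,1.2,0,0,0,0,0,0,0,0,0]' - 8; python3 go.py .486 .248 .109 -92.8
python3 - <<'E'
from h import *
from rig import arm
d=arm.snapshot('wrist');np.savez('w16.npz',**d);crop(d,30,60,480,300,1.7,'pics/w16.png')
E
```

```text
time: 23.5
tool_pos: [0.5095, 0.2478, 0.0771]
tcp_rot: [[-0.047, -0.999, -0.0], [-0.999, 0.047, -0.0], [0.0, 0.0, -1.0]]
ft_force: [-0.2, -0.9, -2.4]
opening: 0.781
time: 23.83
tool_pos: [0.5111, 0.2477, 0.0751]
tcp_rot: [[-0.047, -0.999, -0.0], [-0.999, 0.047, 0.0], [-0.0, 0.0, -1.0]]
ft_force: [-2.0, -0.7, 1.6]
opening: 0.782
t 23.83 pos [0.5111 0.2477 0.0751] az -92.71 tilt [-0.  0. -1.] open 0.782 F [-2.  -0.7  1.6] q [-71.  45.  64. 111. -49.  58. -76.]
first shift then turn: [  0.9  25.1 -33.9] turn 0.002
shift after turning: [ 1.  25.1]
```

View pics/w16.png

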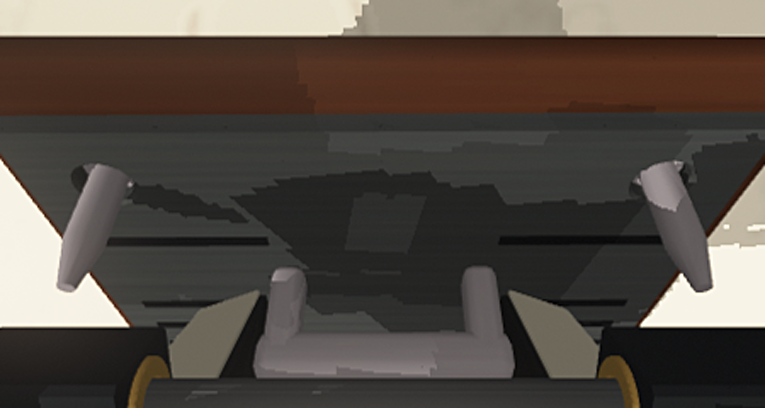

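```bash
python3 -m creep '[0,-0.6,1,0,0,-0.6,1,0,0,0,0,0,0,0,0,0]' - 5; python3 -m creep '[0,0,0,0,0,0,0,0,0,0,0,0,0,0,0,0,0,0,0,0,0,0,0,0]' 0.85; python3 go.py .486 .248 .109 -92.8
python3 - <<'E'
from h import *
from rig import arm
d=arm.snapshot('wrist');np.savez('w17.npz',**d);crop(d,30,60,480,300,1.7,'pics/w17.png')
d=arm.snapshot('scene');np.savez('s17.npz',**d);crop(d,140,130,290,250,5,'pics/s17.png')
E
```

```text
time: 24.22
tool_pos: [0.5125, 0.2477, 0.0732]
tcp_rot: [[-0.047, -0.999, 0.0], [-0.999, 0.047, 0.0], [-0.0, -0.0, -1.0]]
ft_force: [-2.0, -0.5, 4.1]
opening: 0.778
time: 24.72
tool_pos: [0.5124, 0.2476, 0.0729]
tcp_rot: [[-0.047, -0.999, 0.0], [-0.999, 0.047, -0.0], [0.0, -0.0, -1.0]]
ft_force: [0.1, -0.1, -0.6]
opening: 0.925
t 24.72 pos [0.5124 0.2476 0.0729] az -92.71 tilt [ 0. -0. -1.] open 0.925 F [ 0.1 -0.1 -0.6] q [-71.  46.  64. 111. -50.  57. -76.]
first shift then turn: [  0.9  26.3 -36.1] turn 0.002
shift after turning: [ 0.9 26.3]
```

View pics/w17.png

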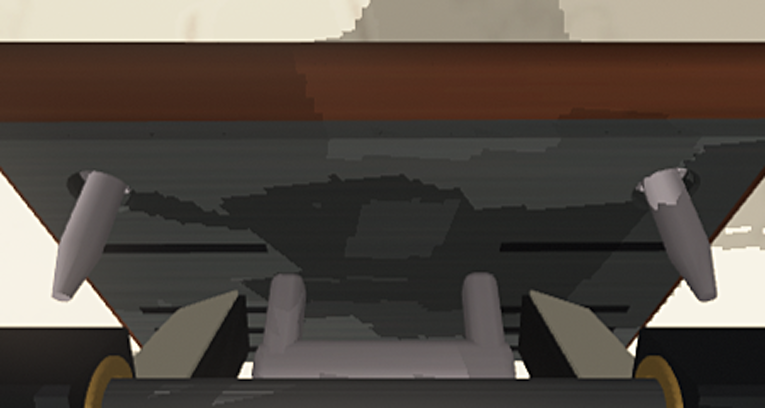

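View pics/s17.png

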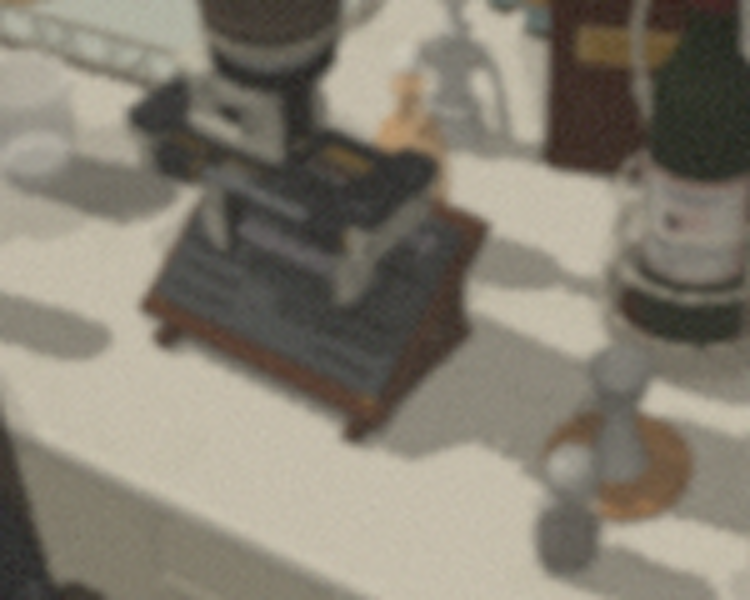

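```bash
python3 -m creep '[0,0,-6,0,0,0,-12,0,0,0,-18,0,0,0,-25,0,0,0,-25,0,0,0,-15,0,0,0,0,0,0,0,0,0]'; python3 go.py .46 .25 .17 -92.8;python3 -m creep '[0,10,0,0,0,20,0,0,0,25,0,0,0,20,0,0,0,10,0,0,0,0,0,0]'; python3 go.py .43 .25 .17 -92.8
python3 - <<'E'
from h import *
from rig import arm
d=arm.snapshot('wrist');np.savez('w18.npz',**d);cv2.imwrite('pics/w18.png',d['color'])
d=arm.snapshot('scene');np.savez('s18.npz',**d);crop(d,140,130,290,250,5,'pics/s18.png')
E
```

```text
time: 25.48
tool_pos: [0.5129, 0.2478, 0.1754]
tcp_rot: [[-0.047, -0.999, 0.002], [-0.999, 0.047, 0.002], [-0.002, -0.002, -1.0]]
ft_force: [-0.1, 0.4, -1.0]
opening: 0.923
t 25.48 pos [0.5129 0.2478 0.1754] az -92.7 tilt [ 0.002  0.002 -1.   ] open 0.923 F [-0.1  0.4 -1. ] q [-75.  39.  71. 105. -40.  66. -83.]
first shift then turn: [ 0.3 52.9  5.3] turn 0.002
shift after turning: [ 0.4 52.9]
time: 25.98
tool_pos: [0.4237, 0.2518, 0.1728]
tcp_rot: [[-0.046, -0.999, -0.004], [-0.999, 0.046, -0.0], [0.0, 0.004, -1.0]]
ft_force: [-1.2, -0.0, -0.3]
opening: 0.927
t 25.98 pos [0.4237 0.2518 0.1728] az -92.62 tilt [-0.004 -0.    -1.   ] open 0.927 F [-1.2 -0.  -0.3] q [-87.  31.  73. 115. -35.  60. -90.]
first shift then turn: [ 1.6 -6.4  2.8] turn 0.003
shift after turning: [ 1.5 -6.4]
```

View pics/w18.png

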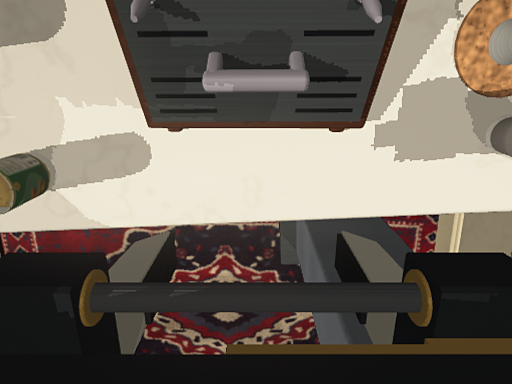

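View pics/s18.png

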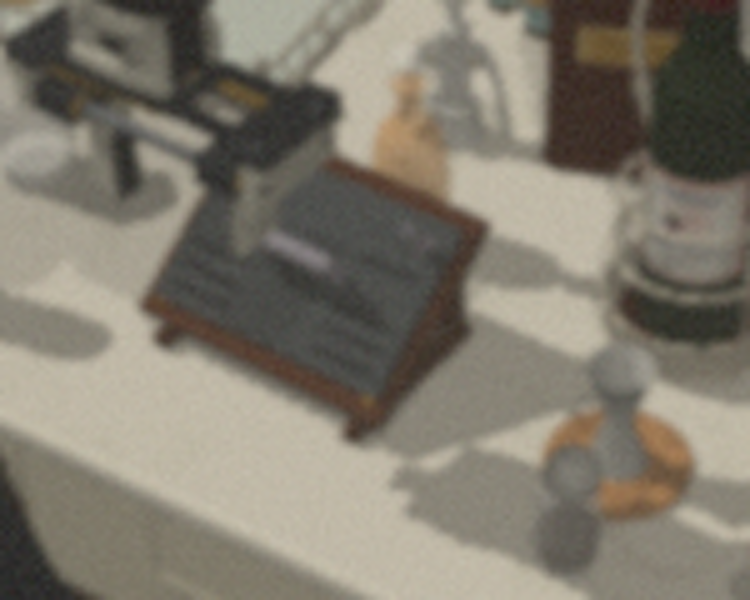

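```bash
python3 -m creep '[0,12,-10,0,0,15,-15,0,0,8,-10,0,0,0,0,0]'
python3 - <<'E'
from h import *
from rig import arm
print(arm.get_state()['qpos'])
d=arm.snapshot('top');np.savez('t19.npz',**d);crop(d,160,140,300,240,5,'pics/t19.png');crop(d,165,160,240,215,10,'pics/t19b.png')
E
```

```text
time: 26.42
tool_pos: [0.3927, 0.2535, 0.2102]
tcp_rot: [[-0.047, -0.999, 0.001], [-0.999, 0.047, 0.002], [-0.002, -0.001, -1.0]]
ft_force: [1.1, 0.5, -0.7]
opening: 0.928
[ -94.46269442   22.39052048   74.34587582  116.05659246  -25.13861633
   60.04011301 -100.87548791]
```

View pics/t19b.png

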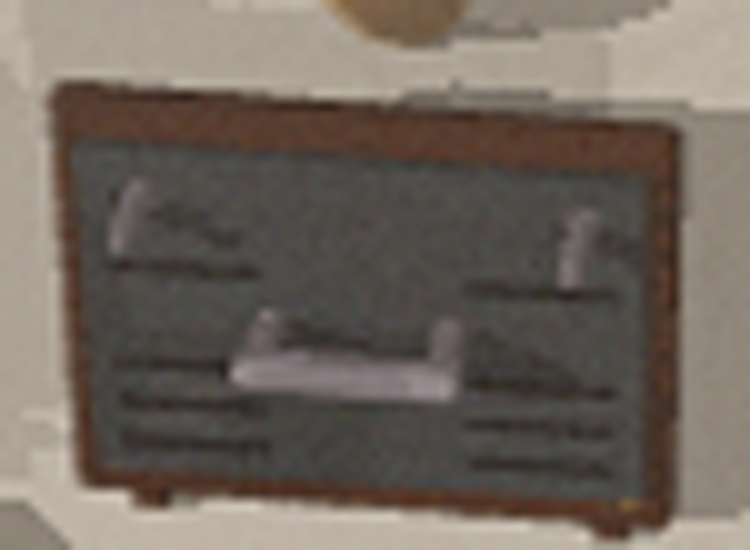

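View pics/t19.png

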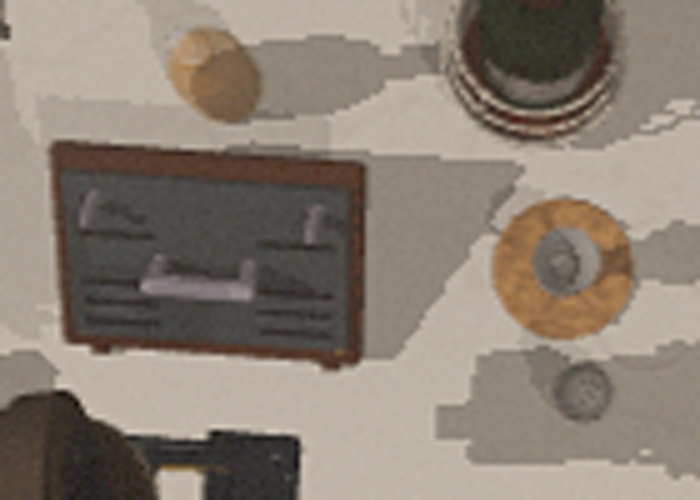

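Run:
```python
from st import *
d=load('t19.npz')
px=lambda u,v:(165+(u+.5)/10-.5,160+(v+.5)/10-.5)
x=[.5295,.2472,-.049];F=Rf(x[2]);fo=np.array([x[0],x[1],.066])
L=np.array([(60,90,6),(60,-90,6),(-60,-90,6),(-60,90,6),(0,36,36),(0,-36,36)])/1e3
I=np.array([px(*p) for p in[(70,138),(652,174),(643,500),(96,472),(231,370),(458,385)]])
print((proj(d,L@F.T+fo)-I).round(1).tolist())
LS=np.array([(75,100,0),(75,-100,0),(42,70,36),(42,-70,36)])/1e3
IS=np.array([px(*p) for p in[(50,85),(682,124),(117,252),(569,284)]])
print((proj(d,LS@F.T+fo)-IS).round(1).tolist())
def f(q):
    c,s=np.cos(q[3]),np.sin(q[3]);R=F@Rz(q[2])@np.array([[c,0,-s],[0,1,0],[s,0,c]])
    o=fo+F@np.array([q[0],q[1],0])+F@np.array([0,0,60e-3*abs(s)])
    return np.r_[(proj(d,L@R.T+o)-I).ravel()]
r=least_squares(f,[0,0,0,0.01]);print(r.x.round(4),r.fun.round(1),r.cost)
w=load('w18.npz');crop(w,100,0,420,140,2.4,'pics/c18.png')
LW=np.array([(0,36,34),(0,-36,34),(42,70,36),(42,-70,36),(-60,90,6),(-60,-90,6)])/1e3
x=[.5287,.2473,-.0475];F=Rf(x[2]);fo=np.array([x[0],x[1],.066]);print(((proj(w,LW@F.T+fo)-[100,0])*2.4).round(0).tolist())
```

```text
[[0.8, 0.5], [-0.0, 1.1], [0.2, 0.4], [0.4, -0.9], [0.6, -0.1], [0.8, 0.1]]
[[-0.3, 0.4], [0.5, 1.2], [0.5, -0.7], [0.6, -0.5]]
[ 0.0015  0.001   0.0149 -0.0374] [ 0.1  0.4 -0.6  0.2  0.   0.4  0.  -0.2  0.1 -0.4  0.3 -0.4] 0.6231433231481815
[[247.0, 191.0], [502.0, 192.0], [81.0, 42.0], [668.0, 43.0], [126.0, 290.0], [621.0, 290.0]]
```

View pics/c18.png

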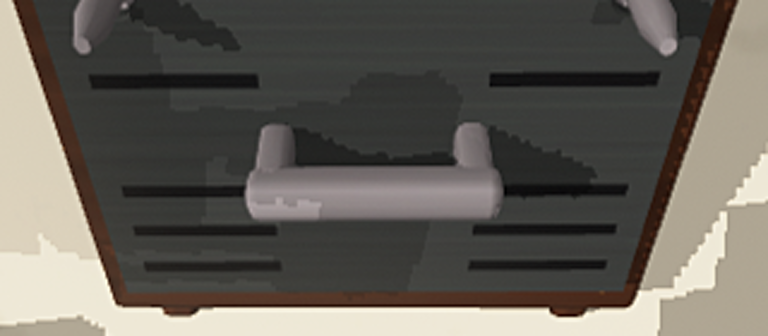

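Run:
```python
from st import *
w=load('w17.npz')
x=[.5287,.2473,-.0475];F=Rf(x[2]);fo=np.array([x[0],x[1],.066])
for off,tl in((0,0),(-2.5,0),(-2.5,.05),(0,.05)):
    c,s=np.cos(tl),np.sin(tl);R=F@np.array([[c,0,-s],[0,1,0],[s,0,c]])
    o=fo+F@np.array([off/1e3,0,.06*s])
    P=np.array([(60,0,6),(60,0,0),(42,70,6),(42,-70,6),(0,36,36),(0,-36,36)])/1e3
    print(off,tl,((proj(w,P@R.T+o)-[30,60])*1.7).round(0).tolist())
P=np.array([(42,70,36),(42,-70,36),(75,0,0)])/1e3;print(((proj(w,P@F.T+fo)-[30,60])*1.7).round(0).tolist())
```

```text
0 0 [[385.0, 136.0], [385.0, 118.0], [103.0, 190.0], [667.0, 189.0], [254.0, 372.0], [515.0, 372.0]]
-2.5 0 [[385.0, 145.0], [385.0, 126.0], [107.0, 196.0], [663.0, 196.0], [255.0, 376.0], [514.0, 376.0]]
-2.5 0.05 [[385.0, 165.0], [385.0, 145.0], [101.0, 213.0], [668.0, 213.0], [255.0, 389.0], [514.0, 388.0]]
0 0.05 [[385.0, 157.0], [385.0, 137.0], [97.0, 206.0], [672.0, 206.0], [253.0, 385.0], [516.0, 385.0]]
[[61.0, 295.0], [709.0, 294.0], [385.0, 64.0]]
```

```bash
python3 -m creep '[0,0,0,0,0,0,0,0,0,0,0,0]'; python3 -c "
from rig import arm;print(arm.get_state()['qvel']);print(arm.close_job())"
```

```text
time: 26.72
tool_pos: [0.3928, 0.2529, 0.2084]
tcp_rot: [[-0.048, -0.999, 0.0], [-0.999, 0.048, -0.001], [0.001, -0.0, -1.0]]
ft_force: [1.1, -0.1, -0.1]
opening: 0.924
[-0.12853724 -0.12366999  0.01151245  0.00421679  0.33219883  0.08145439
 -0.30883087]
the job is handed in; nothing more can be done
None
```

The plate hangs on both pegs and the silver jigger stands upright on the cork coaster. I handed the job in at about 26.7 s; it reported no verdict.

- **Jigger:** I set it down about 1 mm from the coaster's measured centre, with the plate still on the worktop. The last top view shows it upright there.
- **Plate:** the moves cannot tilt the tool, so I gripped the handle bar by its two ends, which let the plate swing. Pressing its underside on the peg tips tipped it to about 35–37°. I then slid it down the pegs and let go.

**Last checks:**
- **Wrist view after release:** the hole and upper-edge positions match the plate being home and flat (tilt near 0).
- **Top view:** all measured points agree with the home pose within about 1 pixel, roughly 3 mm. A loose fit on that coarse image gave a tilt of −0.037 rad, which disagrees with the wrist view but is still inside the 0.06 limit; I trusted the closer view.
- **Force and other things:** wrist force was about 1 N at the end, with the gripper well clear. In the final views the salt shaker, bottle and cruet look unmoved. I did not look closely again at the dropper bottle, cut glass or spice jar.

One joint came within about 1° of its limit during the carry (74.3° of 75.5°) but did not pass it in any reading.

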